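Finish the spring stack of the mincer's slip clutch

ROBOT

A 6-joint arm with a two-finger parallel gripper is mounted at the origin on the work surface. World frame = base frame: x ahead of the robot, y to its left, z up, the work surface at z = 0. Lengths are in m, angles in rad, forces in N, time in s.
With the tool pointing down it reaches from about 0.275 to 0.85 m from the base axis. Payload 19 kg.
Tool frame: the origin (TCP) lies on the front face of the gripper's body, between the roots of the fingers; the fingertips stand 73 mm ahead of it and the grasp point (between the pads) lies 54 mm ahead of it; z points along the fingers, y is the direction in which the jaws open and shut (so a half turn about z gives the same grasp; the last joint's range is limited). The gripper opens to 85 mm and grips with 20 to 120 N. Pads are 22 mm wide; open, the fingers measure 114 mm over their backs; the gripper's body (76 mm by 85 mm) begins 54 mm behind the grasp point. The pads swing forward as they close: fully open they stand 13 mm farther back than shut.
Start: joints at [-1.235, 0.15, 1.437, -0, 1.554, -0.134], TCP at [0.26, -0.513, 0.304] pointing down, gripper open.
Joint ranges: [-2.8, 2.8], [-0.68, 2.1], [0.12, 2.68], [-1.39, 4.53], [0.16, 2.79], [-2.81, 2.81]. Speed limits (rad/s): [1.89, 1.89, 2.22, 3.01, 3.01, 3.01].

INTERFACE

Orientations are given as [roll, pitch, yaw] about the fixed x, y, z axes, in that order (R = Rz(yaw) Ry(pitch) Rx(roll)).
In Python, from bench import state, imaging, ctrl gives the robot as it stands.
- The arm moves only by the tool arm_command, never from a script. Its argument "steps" is one flat list of numbers, 6 for each row, row after row: the shift along the world's x, y, z in cm, then the turn, a rotation vector about the world's x, y, z in degrees. In form: [x, y, z, ax, ay, az, x, y, z, ax, ay, az, ...]. A call has 1 to 8 rows; each row is the pose to reach, as a shift and turn from the pose measured when the call began; what a row does not reach only later rows make up. A row lasts 1/10 s, in which the tool goes at most 50 mm and 8.59 degrees, less where a joint would pass 70% of its speed; a pose out of reach is approached as far as the arm can. A call with a gripper value outside its range is refused whole. "jaw" is the finger opening in cm, from 0 to 8.54, set as the call begins (left out, the last holds). The fingers move at their own pace and stop on an object; "force" is the grip in N (left out, the last holds). Time passes only in rows, so rows that repeat a pose let the fingers close. It gives the time, the measured TCP pose, the force and the opening at its end, in the units of the state.
- state(): the state, without advancing time (a new reading comes with each control period).
- imaging.grab_frame(name): name is "scene" or "top" or "wrist"; returns (picture, depth): 420x560x3 uint8, red, green, blue; 420x560 float32, m along the optical axis (not along the pixel's ray), 0 where there is no reading.
- imaging.camera_info(name): a dict with "fx", "fy", "cx", "cy" (pixels), "k1" (the pictures are not rectified: a ray, as slopes to the right and down, at radius r is drawn at 1 + k1 r^2 times it, then the intrinsics apply), "R" (3x3) and "t" (3): a world point X has camera coordinates R X + t. Camera axes: x right, y down, z forward; pixel columns grow to the right and rows downward; lengths in m; the calibration is good to about 2 mm. A picture is of the moment at which its call begins: read the wrist's pose just before it. camera_info takes no time and is no camera call; for the wrist camera it gives the pose at the moment of the call.
- ctrl.hand_in(): hands the job in, once; it reports no verdict.
The state is a dict: "clock": time; "joint_pos": joint angles; "joint_vel": joint speeds; "joint_efforts": joint torques, N m; "tcp_pos": TCP position; "tool_rot": TCP orientation; "wrist_force": force on the tool from outside, world axes, zero at the start; "wrist_torque": the same for the moment, N m; "finger_gap": opening from 0.0 (shut) to 1.0 (fully open).
Only numpy, scipy, OpenCV 4.12 (cv2) and the standard library are available. Lean on these libraries where they do the work, as an engineer would, in place of code of your own. Each camera call takes 0.05 s, during which the arm holds its last target.

TASK

Finish the disc-spring stack on the mincer's slip clutch: one spring is already on the clutch's upright arbor; take the three springs that stand in the wire draining rack and put them on top of it, every spring turned the opposite way to the one below it, so that they lie hollow to hollow and back to back, flat and fully down. Set them down on the stack, do not drop them. Leave the first spring, the spare spring on the pot and everything else on the bench where they are.

Things in the scene. Friction and masses are not known exactly. Their poses are not given: they have to be found in the camera images.
- spring_a_mid (a point): steel disc spring (conical washer), rigid, 64 mm outside, 22.5 mm bore, sheet 3 mm, 8 mm high over all, about 66 g. This point: on its axis, half-way up. z = its axis, out of the hollow side; the rim edge lies 1 to 4 mm along +z, the bore edge 1 to 4 mm along -z. Starts on edge in the rack, leaning a few degrees, centre 54 mm above the bench, hollow to either side of the rack.
- spring_b_mid (a point): steel disc spring (conical washer), rigid, 64 mm outside, 22.5 mm bore, sheet 3 mm, 8 mm high over all, about 66 g. This point: on its axis, half-way up. z = its axis, out of the hollow side; the rim edge lies 1 to 4 mm along +z, the bore edge 1 to 4 mm along -z. Starts on edge in the rack, leaning a few degrees, centre 54 mm above the bench, hollow to either side of the rack.
- spring_c_mid (a point): steel disc spring (conical washer), rigid, 64 mm outside, 22.5 mm bore, sheet 3 mm, 8 mm high over all, about 66 g. This point: on its axis, half-way up. z = its axis, out of the hollow side; the rim edge lies 1 to 4 mm along +z, the bore edge 1 to 4 mm along -z. Starts on edge in the rack, leaning a few degrees, centre 54 mm above the bench, hollow to either side of the rack.
- spring_up_mid (a point): steel disc spring (conical washer), rigid, 64 mm outside, 22.5 mm bore, sheet 3 mm, 8 mm high over all, about 66 g. This point: on its axis, half-way up. z = its axis, out of the hollow side; the rim edge lies 1 to 4 mm along +z, the bore edge 1 to 4 mm along -z. Lies flat, hollow up: either the first spring on the arbor or the spare on the pot (it varies). Leave it there.
- spring_dn_mid (a point): steel disc spring (conical washer), rigid, 64 mm outside, 22.5 mm bore, sheet 3 mm, 8 mm high over all, about 66 g. This point: on its axis, half-way up. z = its axis, out of the hollow side; the rim edge lies 1 to 4 mm along +z, the bore edge 1 to 4 mm along -z. Lies flat, hollow down: either the first spring on the arbor or the spare on the pot (it varies). Leave it there.
- hub_seat (a point): centre of the seat on which the first spring lies: the top of the clutch's bush, 50 mm above the bench; z is up, along the arbor. Springs rightly stacked (turn about) lie 8 mm apart: centres 4 (the first), 12, 20 and 28 mm above this point.
- hub: the mincer's slip clutch, fixed, upright; origin under its centre on the bench. Upwards: flange and toothed sprocket 115 mm across, up to 22 mm; pressure bush 62 mm diameter, up to 50 mm (the seat); arbor 20 mm diameter, up to 90 mm, its last 6 mm tapered to 13 mm.
- rack: wire draining rack, fixed, 285 mm long (x), 58 mm wide (y); origin under its centre on the bench. Three springs stand in it at x = -100, 0 and 100 mm, in the upright plane y = 0, each on two cross wires (tops at 26 mm, 16 mm either side of its centre) between two wire hoops 43 mm high, 16 mm either side of its centre, 9.4 mm apart inside. All else is below 26 mm.
- can_mid (a point): spray can, loose, upright, 52 mm diameter, 152 mm high; this point is its centre, 76 mm above the bench. Stands close by one end of the rack, on one side of it. Leave it standing there.
- tin_mid (a point): round flat tin, loose, 58 mm diameter, 30 mm high; this point is its centre, 15 mm above the bench. Stands by the other end of the rack, on the other side. Leave it.
- pot: lidded grease pot, fixed, 70 mm diameter, 50 mm high, with the spare spring flat on its lid (58 mm high with it); origin under its centre on the bench. Near the clutch.
- mincer_plate: perforated mincer plate lying flat, loose, 70 mm diameter, 7 mm thick; origin at the centre of its underside. Leave it.
- knife: four-bladed mincer knife lying flat, loose, 66 mm across, 12 mm high; origin at the centre of its underside. Leave it.
- ring_nut: the clutch's slotted ring nut lying flat, loose, 39 mm diameter, 9 mm high; origin at the centre of its underside. Leave it.
Things that resemble listed ones, but are neither listed nor needed, are in the scene too. Of the things shaped like the hub, the dark steel one is meant.

How it is judged:
By the outcome, as a careful person would: the job done as asked, in the order asked, and still so for the second after the job is handed in, with the robot touching nothing.
It also fails if it takes over 72 s, if anything falls off the work surface, if the arm or the gripper's body presses on something with over 40 N, if the wrist force passes 120 N, or if a joint passes its speed limit or range.

## Working session

There is one attempt and no reset: what is moved stays moved. The work goes in short steps, Python scripts to look and compute and a tool call to move; the robot and the scene stay as the last step left them, time stands still between calls to the robot, and variables do not carry over. Pictures are saved under pics/ and viewed, and the job is handed in when it is done.

Besides the shell and the picture viewer there is one more tool, called as name(argument=value, ...) on one line, values as JSON. arm_command: Moves the arm, as the interface text tells. Its arguments: {"type":"object","properties":{"steps":{"type":"array"},"jaw":{"type":"number"},"force":{"type":"number"}},"required":["steps"]}

```bash
ls; mkdir -p pics
cat > h.py <<'E'
import numpy as np, cv2
from bench import state, imaging, ctrl
def grab(n,save=None):
    ci=imaging.camera_info(n); p,d=imaging.grab_frame(n)
    np.savez('last_%s.npz'%n,p=p,d=d,**{k:np.array(v) for k,v in ci.items()})
    if save: cv2.imwrite('pics/'+save,p[:,:,::-1])
    return p,d,ci
def load(n):
    z=np.load('last_%s.npz'%n); return z['p'],z['d'],{k:z[k] for k in ('fx','fy','cx','cy','k1','R','t')}
def rays(u,v,ci):
    xd=(np.asarray(u,float)-ci['cx'])/ci['fx']; yd=(np.asarray(v,float)-ci['cy'])/ci['fy']
    x,y=xd.copy(),yd.copy()
    for _ in range(20):
        s=1+ci['k1']*(x*x+y*y); x=xd/s;y=yd/s
    return x,y
def cloud(d,ci):
    v,u=np.mgrid[0:d.shape[0],0:d.shape[1]]
    x,y=rays(u,v,ci)
    P=np.stack([x*d,y*d,d],-1)
    return (P-np.array(ci['t']))@np.array(ci['R'])
def onplane(u,v,z,ci):
    x,y=rays(u,v,ci); R=np.array(ci['R']);c=-R.T@np.array(ci['t'])
    dr=R.T@np.array([x,y,1.0]); return c+dr*(z-c[2])/dr[2]
def proj(X,ci):
    P=np.asarray(X)@np.array(ci['R']).T+np.array(ci['t']); x=P[...,0]/P[...,2];y=P[...,1]/P[...,2]
    s=1+ci['k1']*(x*x+y*y); return np.stack([ci['fx']*x*s+ci['cx'],ci['fy']*y*s+ci['cy']],-1)
E
python3 - <<'E'
from h import *
for n in('scene','top','wrist'):
    p,d,ci=grab(n,n+'0.png'); print(n,{k:np.round(v,3).tolist() for k,v in ci.items()})
s=state();print(s)
E
```

```text
pics
scene {'fx': 404.954, 'fy': 404.954, 'cx': 281.903, 'cy': 206.793, 'k1': 0.029, 'R': [[0.408, 0.913, 0.004], [0.625, -0.276, -0.73], [-0.665, 0.301, -0.683]], 't': [-0.177, -0.276, 1.326]}
top {'fx': 474.199, 'fy': 474.199, 'cx': 278.711, 'cy': 201.995, 'k1': -0.02, 'R': [[-0.029, -1.0, -0.006], [-0.977, 0.03, -0.209], [0.209, -0.0, -0.978]], 't': [-0.015, 0.514, 1.382]}
wrist {'fx': 316.081, 'fy': 316.081, 'cx': 279.701, 'cy': 207.006, 'k1': -0.022, 'R': [[0.453, -0.892, -0.001], [-0.844, -0.429, 0.322], [-0.288, -0.145, -0.947]], 't': [-0.574, -0.041, 0.382]}
{'clock': 0.15, 'joint_pos': array([-1.23502098e+00,  1.50852188e-01,  1.43785356e+00,  2.63827488e-05,
        1.55379218e+00, -1.34035047e-01]), 'joint_vel': array([-0.0004265 , -0.00025209, -0.00137447, -0.00128053, -0.00075502,
        0.00018218]), 'joint_efforts': array([ 2.93384946e-04, -7.13386488e+01, -5.71039367e+01, -4.25115586e-04,
        7.16445575e-03,  8.59497732e-05]), 'tcp_pos': array([ 0.26024349, -0.5126038 ,  0.30344   ]), 'tool_rot': array([-3.14069902e+00, -1.47117472e-04,  4.69809868e-01]), 'wrist_force': array([ 0.74685738,  0.06704354, -0.02321229]), 'wrist_torque': array([0.03766234, 0.0424016 , 0.001147  ]), 'finger_gap': 1.0016498709194084}
```

View pics/scene0.png

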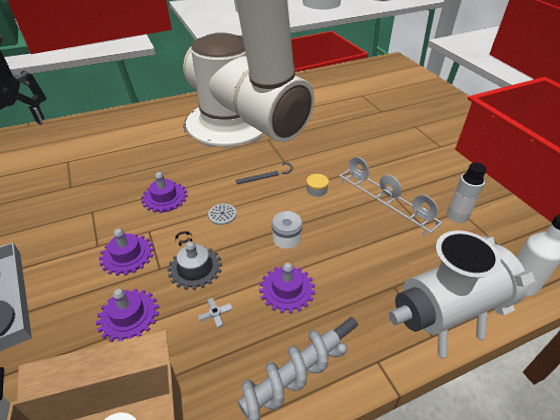

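View pics/top0.png

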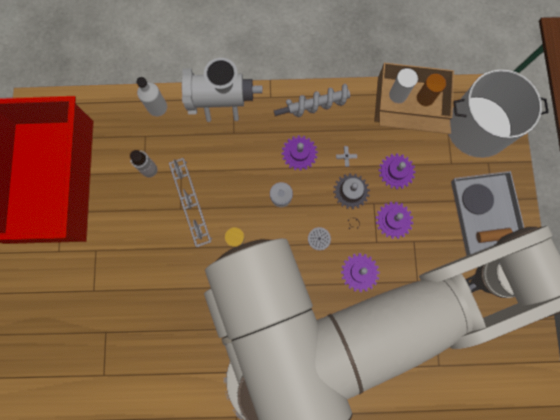

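View pics/wrist0.png

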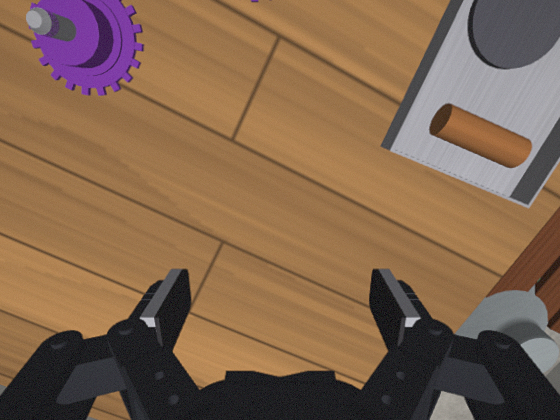

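Candidates for the hub (top view): the dark steel one at (352,190), and purple ones at (300,152), (397,171), (395,220), (361,272). I choose the dark one. The springs to take are in the rack, around (190,203). The flat spring at (281,195) is the pot's spare. The can is at (145,163) and the tin at (234,237).

Run:
```python
from h import *
p,d,ci=load('top'); C=cloud(d,ci)
def z(p,x0,y0,w,h,f): return cv2.resize(p[y0:y0+h,x0:x0+w],None,fx=f,fy=f,interpolation=cv2.INTER_CUBIC)
a=z(p,120,140,150,120,4); cv2.imwrite('pics/t1.png',a[:,:,::-1])
ps,ds,cs=load('scene'); S=cloud(ds,cs)
a=np.hstack([z(ps,330,140,120,100,3.3),z(ps,160,200,150,100,2.5*1.32)[:330]]); 
cv2.imwrite('pics/s1.png',cv2.resize(a,(800,int(a.shape[0]*800/a.shape[1])))[:,:,::-1])
# hub
for nm,CC in(('top',C),('scene',S)):
    for lbl,(x0,x1,y0,y1) in {'all':(0.2,0.9,-0.6,0.7)}.items():
        pass
for (u,v,n) in [(352,190,'hub'),(281,195,'pot'),(234,237,'tin'),(145,163,'can'),(178,165,'rackA'),(190,203,'rackB'),(201,238,'rackC'),(346,156,'knife'),(320,238,'plate'),(353,224,'nut')]:
    print(n,np.round(C[v,u],3),np.round(onplane(u,v,0.03,ci),3))
for (u,v,n) in [(192,244,'hub'),(287,220,'pot'),(317,182,'tin'),(466,195,'can'),(358,168,'r'),(390,186,'r'),(424,208,'r')]:
    print(n,np.round(S[v,u],3))
```

```text
hub [ 0.541 -0.252  0.066] [ 0.55  -0.258  0.03 ]
pot [ 0.536 -0.038  0.051] [ 0.541 -0.038  0.03 ]
tin [0.414 0.109 0.031] [0.414 0.109 0.03 ]
can [0.629 0.361 0.12 ] [0.657 0.387 0.03 ]
rackA [0.657 0.289 0.   ] [0.648 0.283 0.03 ]
rackB [ 0.531  0.25  -0.002] [0.524 0.244 0.03 ]
rackC [0.412 0.206 0.049] [0.414 0.209 0.03 ]
knife [ 0.665 -0.249  0.014] [ 0.66  -0.246  0.03 ]
plate [ 0.405 -0.153  0.015] [ 0.403 -0.152  0.03 ]
nut [ 0.448 -0.259  0.002] [ 0.443 -0.255  0.03 ]
hub [ 0.558 -0.254  0.093]
pot [ 0.535 -0.033  0.051]
tin [0.425 0.103 0.035]
can [0.662 0.359 0.09 ]
r [0.383 0.259 0.003]
r [0.486 0.295 0.003]
r [0.625 0.284 0.046]
```

View pics/t1.png

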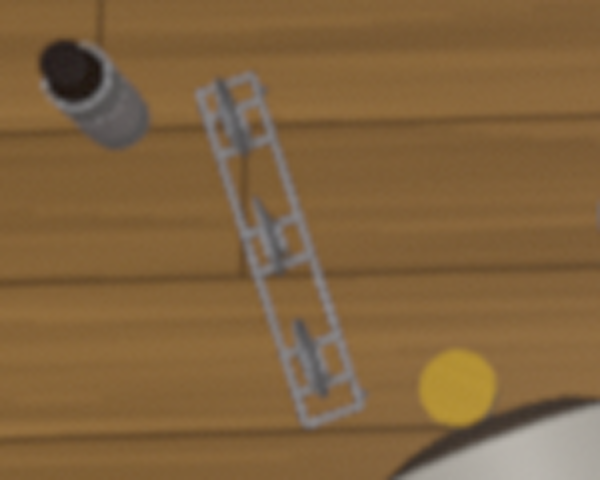

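View pics/s1.png

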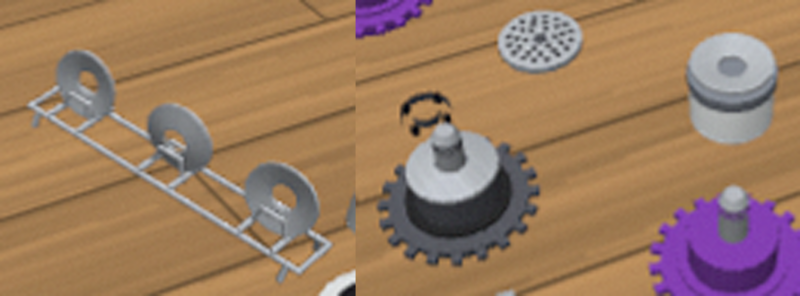

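arm_command(steps=[31,27,-4,0,0,0,31,27,-4,0,0,0,31,27,-4,0,0,0,31,27,-4,0,0,0,31,27,-4,0,0,0,31,27,-4,0,0,0,31,27,-4,0,0,0,31,27,-4,0,0,0])

```text
clock: 0.95
tcp_pos: [0.5617, -0.2495, 0.2644]
tool_rot: [-3.141, -0.0, 0.47]
wrist_force: [-0.0, -0.5, 0.0]
finger_gap: 0.997
```

```bash
cat >> h.py <<'E'
def logs():
    import json
    s=state(); open('log.txt','a').write(json.dumps([list(map(float,s['joint_pos'])),list(map(float,s['tcp_pos'])),list(map(float,s['tool_rot']))])+'\n')
    print('t',round(s['clock'],2),'q',np.round(s['joint_pos'],3),'tcp',np.round(s['tcp_pos'],4),'rpy',np.round(s['tool_rot'],3),'F',np.round(s['wrist_force'],1),'gap',round(s['finger_gap'],3),'v',np.abs(s['joint_vel']).max().round(3))
    return s
E
python3 - <<'E'
from h import *
logs(); grab('wrist','w1.png');
E
```

```text
t 0.95 q [-5.430e-01  2.480e-01  1.400e+00  1.000e-03  1.494e+00  5.570e-01] tcp [ 0.5617 -0.2495  0.2644] rpy [-3.141 -0.     0.47 ] F [-0.  -0.5  0. ] gap 0.997 v 0.793
```

View pics/w1.png

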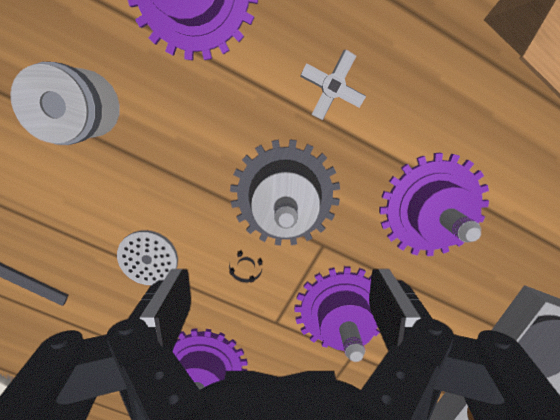

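Run:
```python
from h import *
p,d,ci=load('wrist'); C=cloud(d,ci)
a=cv2.resize(p[130:250,220:350],None,fx=4,fy=4,interpolation=cv2.INTER_CUBIC)
b=cv2.resize(p[50:170,0:130],None,fx=4,fy=4,interpolation=cv2.INTER_CUBIC)
cv2.imwrite('pics/w1z.png',cv2.resize(np.hstack([a,b]),(800,370))[:,:,::-1])
for n,v,u0,u1 in(('hub',195,245,328),('pot',104,10,92)):
    print(n); print([ (u,*np.round(C[v,u]*1000,1)) for u in range(u0,u1,4)])
# hub points at z 45..62
def ann(x,y,lo,hi,R=0.034):
    m=(C[...,2]>lo)&(C[...,2]<hi)&(np.hypot(C[...,0]-x,C[...,1]-y)<R)&(d>0); return C[m]
for n,x,y in(('hub',.556,-.256),('pot',.537,-.037)):
    for it in range(6):
        Q=ann(x,y,.046,.066,.038)
        (cx,cy),r=cv2.minEnclosingCircle((Q[:,:2]*1000).astype(np.float32)); x,y=cx/1000,cy/1000
    print(n,cx,cy,r,len(Q))
    rr=np.hypot(Q[:,0]-x,Q[:,1]-y)*1000
    for a in range(10,34,3):
        m=(rr>=a)&(rr<a+3); print(a,m.sum(),np.round(np.median(Q[m,2])*1000,2) if m.any() else '')
```

```text
hub
[(245, np.float64(536.3), np.float64(-221.4), np.float64(20.5)), (249, np.float64(538.5), np.float64(-225.0), np.float64(21.5)), (253, np.float64(550.5), np.float64(-226.9), np.float64(54.4)), (257, np.float64(552.3), np.float64(-230.2), np.float64(54.8)), (261, np.float64(554.4), np.float64(-233.4), np.float64(56.3)), (265, np.float64(556.1), np.float64(-236.6), np.float64(56.5)), (269, np.float64(558.2), np.float64(-239.7), np.float64(58.1)), (273, np.float64(559.8), np.float64(-243.0), np.float64(57.7)), (277, np.float64(561.4), np.float64(-246.3), np.float64(57.4)), (281, np.float64(563.2), np.float64(-249.5), np.float64(58.2)), (285, np.float64(565.2), np.float64(-252.6), np.float64(59.3)), (289, np.float64(566.8), np.float64(-255.9), np.float64(58.9)), (293, np.float64(568.4), np.float64(-259.2), np.float64(58.8)), (297, np.float64(569.7), np.float64(-262.6), np.float64(57.6)), (301, np.float64(571.5), np.float64(-265.8), np.float64(58.1)), (305, np.float64(572.7), np.float64(-269.5), np.float64(56.1)), (309, np.float64(574.4), np.float64(-272.7), np.float64(56.2)), (313, n
[... 1191 characters left out ...]
np.float64(553.1), np.float64(-52.8), np.float64(55.1)), (74, np.float64(555.0), np.float64(-56.6), np.float64(56.4)), (78, np.float64(556.7), np.float64(-60.0), np.float64(56.9)), (82, np.float64(559.1), np.float64(-64.6), np.float64(59.8)), (86, np.float64(560.2), np.float64(-66.9), np.float64(58.3)), (90, np.float64(559.6), np.float64(-65.9), np.float64(50.4))]
hub 554.1700439453125 -258.242431640625 32.09547805786133 2896
10 130 58.81
13 225 58.65
16 296 57.94
19 373 57.06
22 480 56.24
25 520 55.4
28 581 54.57
31 214 53.85
pot 545.825439453125 -39.45585250854492 35.09000778198242 5644
10 336 53.21
13 374 54.73
16 466 55.57
19 552 56.39
22 646 57.22
25 732 58.06
28 1131 58.32
31 900 51.39
```

View pics/w1z.png

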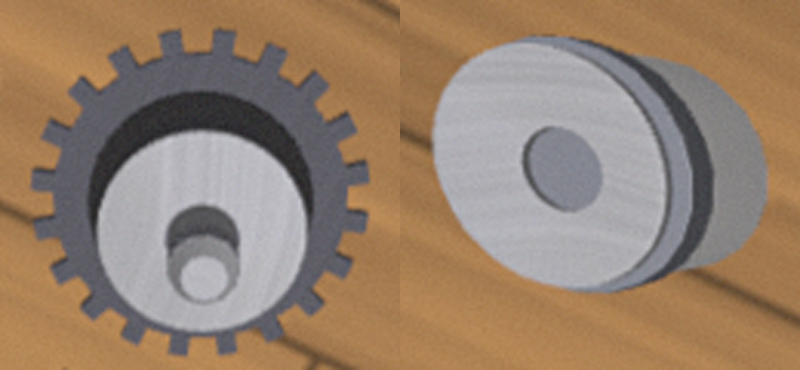

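arm_command(steps=[0,28,4,0,0,0,0,40,4,0,0,0,0,40,4,0,0,0,0,40,4,0,0,0,0,40,4,0,0,0,0,40,4,0,0,0,0,40,4,0,0,0,0,40,4,0,0,0])

```text
clock: 1.8
tcp_pos: [0.5651, 0.1489, 0.3026]
tool_rot: [-3.139, -0.002, 0.473]
wrist_force: [0.7, -0.1, 0.6]
finger_gap: 1.0
```

Run:
```python
from h import *
logs(); grab('wrist','w2.png'); grab('top','top2.png')
```

```text
t 1.8 q [0.124 0.17  1.418 0.003 1.553 1.222] tcp [0.5651 0.1489 0.3026] rpy [-3.139e+00 -2.000e-03  4.730e-01] F [ 0.7 -0.1  0.6] gap 1.0 v 0.863
```

View pics/w2.png

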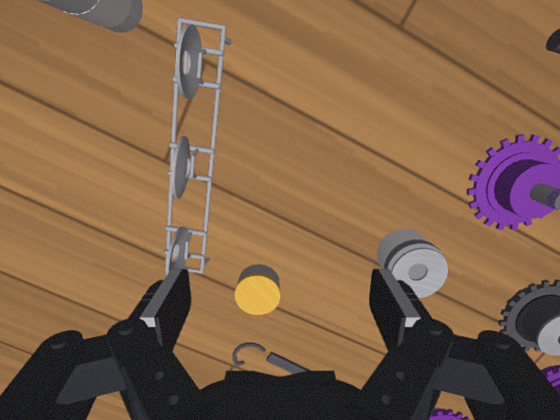

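Run:
```python
from h import *
p,d,ci=load('wrist'); C=cloud(d,ci)
a=cv2.resize(p[10:280,120:270],None,fx=2.2,fy=2.2,interpolation=cv2.INTER_CUBIC); 
ps,ds,cs=load('scene'); S=cloud(ds,cs)
b=cv2.resize(ps[150:240,330:450],None,fx=3.8,fy=3.8,interpolation=cv2.INTER_CUBIC); b=cv2.copyMakeBorder(b,0,a.shape[0]-b.shape[0],0,0,cv2.BORDER_CONSTANT)
cv2.imwrite('pics/w2z.png',np.hstack([a,b])[:,:,::-1])
for nm,C,d in(('wrist',C,d),('scene',S,ds)):
    # rack frame guess
    m=(d>0)&(C[...,2]>.035)&(C[...,2]<.1)&(C[...,0]>.36)&(C[...,0]<.70)&(C[...,1]>.15)&(C[...,1]<.335)
    Q=C[m]; 
    a0=np.array([.657,.289]);b0=np.array([.412,.206]); ax=(a0-b0)/np.linalg.norm(a0-b0); n=np.array([-ax[1],ax[0]]); c=(a0+b0)/2
    s=(Q[:,:2]-c)@ax; w=(Q[:,:2]-c)@n
    k=np.abs(w)<.025; Q=Q[k];s=s[k];w=w[k]
    print(nm,len(Q),'ax',ax, 'hist',np.histogram(s,bins=np.arange(-.16,.17,.02))[0])
    vv,uu=np.nonzero(m); 
    for lo,hi in((-.16,-.06),(-.05,.05),(.06,.16)):
        kk=(s>lo)&(s<hi); T=Q[kk]; 
        if len(T)<20: continue
        print(lo,len(T),'mean',T.mean(0).round(4),'min',T.min(0).round(3),'max',T.max(0).round(3),'smid',(s[kk].min()+s[kk].max())/2)
        U,sv,Vt=np.linalg.svd(T-T.mean(0)); print('  normal',Vt[2].round(3),'sv',(sv/np.sqrt(len(T))).round(4))
```

```text
wrist 3127 ax [0.94712563 0.32086297] hist [  0  17 237 253 150   0  64 344 398 166   0 170 505 563 260   0]
-0.16 657 mean [0.4458 0.2177 0.0546] min [0.416 0.205 0.035] max [0.472 0.227 0.087] smid -0.09560573299403315
  normal [ 0.275 -0.961  0.037] sv [0.018  0.0134 0.003 ]
-0.05 972 mean [0.5391 0.2455 0.0662] min [0.505 0.235 0.035] max [0.566 0.259 0.088] smid 0.001165307919779833
  normal [-0.329  0.941 -0.073] sv [0.0155 0.0143 0.0018]
0.06 1498 mean [0.6319 0.2784 0.0572] min [0.601 0.266 0.035] max [0.662 0.289 0.088] smid 0.1013901821899992
  normal [-0.317  0.948 -0.032] sv [0.0166 0.0165 0.003 ]
scene 1005 ax [0.94712563 0.32086297] hist [  0  52 103  92  50   0  33 107 119  64   0  59 131 131  64   0]
-0.16 297 mean [0.439  0.2166 0.0589] min [0.408 0.203 0.035] max [0.471 0.229 0.089] smid -0.10016154531502262
  normal [-0.337  0.938 -0.081] sv [0.018  0.0148 0.003 ]
-0.05 323 mean [0.5381 0.2472 0.062 ] min [0.504 0.237 0.035] max [0.565 0.261 0.089] smid 0.0002525655640918424
  normal [ 0.326 -0.945 -0.025] sv [0.0167 0.0147 0.0029]
0.06 385 mean [0.6299 0.2792 0.0587] min [0.6   0.267 0.035] max [0.66  0.291 0.088] smid 0.10002022168235686
  normal [-0.295  0.955 -0.041] sv [0.0175 0.0151 0.0028]
```

View pics/w2z.png

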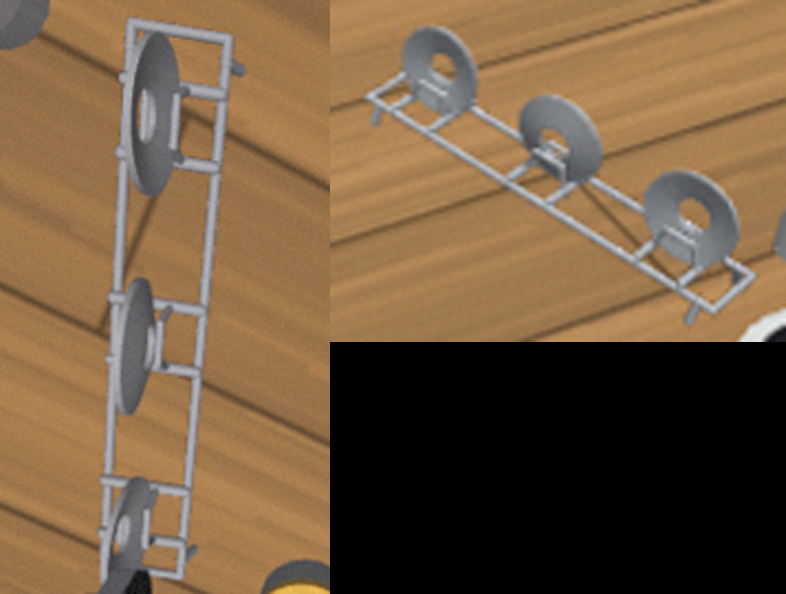

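```bash
cat > fit.py <<'E'
from h import *
from scipy.optimize import least_squares
def fit(T,c0,n0,R=.0325):
    best=[]
    for sg in(1,-1):
        def un(x):
            n=n0+x[0]*e1+x[1]*e2; n/=np.linalg.norm(n); return x[2:5],n
        e1=np.cross(n0,[0,0,1.]);e1/=np.linalg.norm(e1); e2=np.cross(n0,e1)
        def f(x):
            c,n=un(x); v=T-c; h=v@n; r=np.linalg.norm(v-np.outer(h,n),axis=1)
            # visible surface: h = off + sg*slope*(r-.0216)
            surf=(h-sg*(.005/.02075)*(r-.021625) - sg*.0015*0 -.0015)
            out=np.maximum(r-.032,0)*1.0; inn=np.maximum(.01125-r,0)
            return np.concatenate([surf,out,inn])
        r=least_squares(f,[0,0,*c0],loss='soft_l1',f_scale=.001)
        c,n=un(r.x); best.append((r.cost,sg,c,n))
    best.sort(key=lambda b:b[0]); return best
E
python3 - <<'E'
from fit import *
from math import *
vd=np.array([.3209,-.9471,0])
for nm in('wrist','scene'):
    p,d,ci=load(nm); C=cloud(d,ci)
    for i,s in enumerate((-.1,0,.1)):
        c0=np.array([.5345,.2475,.054])+np.array([.9471,.3209,0])*s
        v=C-c0; h=v@vd; w=np.linalg.norm(v-h[...,None]*vd,axis=-1)
        m=(d>0)&(w<.034)&(np.abs(h)<.013)&(C[...,2]>.045)
        b=fit(C[m],c0,vd)
        print(nm,i,m.sum(),[(round(x[0]*1e6,2),x[1],x[2].round(4),x[3].round(3)) for x in b])
E
```

```text
wrist 0 336 [(np.float64(142.89), 1, array([0.441 , 0.2181, 0.0547]), array([ 0.329, -0.942,  0.063])), (np.float64(318.33), -1, array([0.4404, 0.2199, 0.0555]), array([ 0.198, -0.974, -0.107]))]
wrist 1 811 [(np.float64(167.61), -1, array([0.5362, 0.2463, 0.0569]), array([ 0.317, -0.948, -0.017])), (np.float64(1281.24), 1, array([0.5366, 0.2443, 0.0549]), array([ 0.342, -0.925,  0.168]))]
wrist 2 935 [(np.float64(325.2), 1, array([0.6304, 0.2797, 0.0552]), array([ 0.315, -0.946,  0.078])), (np.float64(1372.84), -1, array([0.6301, 0.2799, 0.0557]), array([ 0.31 , -0.948, -0.077]))]
scene 0 220 [(np.float64(182.75), 1, array([0.4388, 0.2187, 0.0565]), array([ 0.344, -0.936,  0.071])), (np.float64(473.62), -1, array([0.439 , 0.2186, 0.0557]), array([ 0.343, -0.939, -0.016]))]
scene 1 255 [(np.float64(199.87), -1, array([0.5347, 0.2476, 0.0569]), array([ 0.312, -0.949, -0.04 ])), (np.float64(533.5), 1, array([0.5349, 0.2465, 0.0553]), array([ 0.344, -0.935,  0.089]))]
scene 2 279 [(np.float64(187.27), 1, array([0.6283, 0.2809, 0.0565]), array([ 0.308, -0.951,  0.028])), (np.float64(497.11), -1, array([0.6293, 0.2816, 0.0557]), array([ 0.296, -0.952, -0.081]))]
```

Run:
```python
from h import *
from scipy.spatial.transform import Rotation as Ro
import json
p,d,ci=load('wrist'); C=cloud(d,ci)
L=json.loads(open('log.txt').readlines()[-1]); R=Ro.from_euler('xyz',L[2]).as_matrix(); t=np.array(L[1])
T=(C-t)@R
print('campos tool',((-np.array(ci['R']).T@ci['t'])-t)@R,'fwd',np.array(ci['R'])[2]@R)
m=(d>0)&(d<.2)
for s in(-1,1):
    k=m&(s*T[...,1]>.0)&(T[...,2]>.02)
    Q=T[k]*1000; print(s,len(Q),'zmax',np.percentile(Q[:,2],[50,95,99.5]).round(1))
    for z in range(20,80,6):
        q=Q[(Q[:,2]>=z)&(Q[:,2]<z+6)]
        if len(q): print(z,len(q),'x',q[:,0].min().round(1),q[:,0].max().round(1),'|y|',np.abs(q[:,1]).min().round(1),np.abs(q[:,1]).max().round(1))
```

```text
campos tool [ 0.08400074 -0.00018705 -0.07079917] fwd [-3.21968820e-01 -2.01219416e-04  9.46750251e-01]
-1 2898 zmax [34.8 53.6 57.8]
20 613 x -4.4 13.3 |y| 42.3 56.3
26 575 x -10.2 13.0 |y| 42.3 57.0
32 528 x -10.6 13.1 |y| 42.2 56.9
38 460 x -10.7 13.0 |y| 42.3 56.9
44 396 x -10.1 12.7 |y| 42.1 56.5
50 267 x -10.2 12.8 |y| 42.2 55.1
56 59 x -9.1 11.0 |y| 42.3 43.4
1 2857 zmax [35.2 53.9 58.1]
20 587 x -4.0 13.1 |y| 41.8 55.9
26 545 x -10.3 12.7 |y| 41.9 56.2
32 523 x -10.1 13.1 |y| 42.1 56.5
38 449 x -10.6 12.9 |y| 42.1 56.2
44 410 x -10.3 13.0 |y| 42.1 56.7
50 283 x -10.0 12.7 |y| 42.1 54.8
56 60 x -8.9 10.4 |y| 42.2 43.0
```

```bash
cat >> h.py <<'E'
from scipy.spatial.transform import Rotation as Ro
AX=np.array([.9471,.3209,0]); VD=np.array([.3209,-.9471,0])
def Rtool(z,y):
    z=np.array(z,float);z/=np.linalg.norm(z);y=np.array(y,float);y-=z*(y@z);y/=np.linalg.norm(y)
    return np.stack([np.cross(y,z),y,z],1)
def cur():
    s=state(); return Ro.from_euler('xyz',s['tool_rot']).as_matrix(),np.array(s['tcp_pos'])
def rel(R,p):
    R0,p0=cur(); rv=np.degrees(Ro.from_matrix(R@R0.T).as_rotvec())
    print('shift cm',np.round((p-p0)*100,2),'rotvec',np.round(rv,2),'|rv|',np.linalg.norm(rv).round(1),'dist',np.linalg.norm(p-p0).round(3))
def Rg(th,az=None):
    th=np.radians(th); return Rtool(-VD*np.sin(th)+np.array([0,0,-1])*np.cos(th),AX)
E
python3 - <<'E'
from h import *
R=Rg(55); c=np.array([.6297,.2801,.055])
rel(R,c-.057*R[:,2]-.09*R[:,2]); rel(R,c-.057*R[:,2])
# can/tin centres
for nm in('wrist','top','scene'):
    p,d,ci=load(nm); C=cloud(d,ci)
    m=(d>0)&(C[...,2]>.12)&(C[...,2]<.17)&(np.hypot(C[...,0]-.65,C[...,1]-.37)<.06); Q=C[m]
    if len(Q): print(nm,'can',Q.mean(0).round(3),Q.min(0).round(3),Q.max(0).round(3))
    m=(d>0)&(C[...,2]>.02)&(C[...,2]<.04)&(np.hypot(C[...,0]-.414,C[...,1]-.109)<.05); Q=C[m]
    if len(Q): print(nm,'tin',Q.mean(0).round(3),Q.min(0).round(3),Q.max(0).round(3))
E
```

```text
shift cm [ 10.34   1.4  -16.35] rotvec [ 54.98 -22.41  74.48] |rv| 95.2 dist 0.194
shift cm [  7.97   8.38 -21.51] rotvec [ 54.98 -22.41  74.48] |rv| 95.2 dist 0.244
wrist tin [0.422 0.109 0.032] [0.391 0.079 0.02 ] [0.449 0.137 0.035]
top can [0.639 0.377 0.141] [0.617 0.358 0.12 ] [0.663 0.402 0.159]
top tin [0.418 0.099 0.033] [0.389 0.081 0.023] [0.445 0.117 0.039]
scene can [0.652 0.373 0.139] [0.622 0.354 0.12 ] [0.669 0.399 0.157]
scene tin [0.422 0.104 0.032] [0.388 0.078 0.02 ] [0.448 0.136 0.038]
```

arm_command(steps=[10.3,1.4,-6,55,-22.4,74.5,10.3,1.4,-6,55,-22.4,74.5,10.3,1.4,-6,55,-22.4,74.5,10.3,1.4,-6,55,-22.4,74.5,10.3,1.4,-6,55,-22.4,74.5,10.3,1.4,-6,55,-22.4,74.5,10.3,1.4,-6,55,-22.4,74.5,10.3,1.4,-6,55,-22.4,74.5])

```text
clock: 2.7
tcp_pos: [0.668, 0.1652, 0.2429]
tool_rot: [-2.954, -0.704, 1.393]
wrist_force: [-0.0, 0.1, 0.0]
finger_gap: 1.001
```

Run:
```python
from h import *
logs()
R=Rg(55); c=np.array([.6297,.2801,.055])
rel(R,c-.057*R[:,2]-.09*R[:,2])
```

```text
t 2.7 q [-0.111  0.441  1.318  0.704  1.572 -0.071] tcp [0.668  0.1652 0.2429] rpy [-2.954 -0.704  1.393] F [-0.   0.1  0. ] gap 1.001 v 1.431
shift cm [  0.04   0.09 -10.36] rotvec [15.19 -6.19 20.75] |rv| 26.4 dist 0.104
```

arm_command(steps=[0,0.1,-10.4,15.2,-6.2,20.7,0,0.1,-10.4,15.2,-6.2,20.7,0,0.1,-10.4,15.2,-6.2,20.7,0,0.1,-10.4,15.2,-6.2,20.7,0,0.1,-10.4,15.2,-6.2,20.7])

```text
clock: 3.2
tcp_pos: [0.6685, 0.1657, 0.1389]
tool_rot: [-3.139, -0.959, 1.892]
wrist_force: [0.3, -0.5, 0.2]
finger_gap: 0.998
```

Run:
```python
from h import *
from fit import fit
logs()
p,d,ci=grab('wrist','w3.png'); C=cloud(d,ci)
for i,s in enumerate((-.1,0,.1)):
    c0=np.array([.5345,.2475,.054])+AX*s
    v=C-c0; h=v@VD; w=np.linalg.norm(v-h[...,None]*VD,axis=-1)
    m=(d>0)&(w<.034)&(np.abs(h)<.013)&(C[...,2]>.03)&((C[...,2]>.046)|(np.abs(v@AX)>.02))
    if m.sum()<50: continue
    b=fit(C[m],c0,VD); print(i,m.sum(),[(round(x[0]*1e6,2),x[1],x[2].round(4),x[3].round(3)) for x in b])
R=Rg(55)
rel(R,np.array([.6297,.2801,.055])-.057*R[:,2])
```

```text
t 3.2 q [-0.143  0.664  1.295  0.828  1.695 -0.585] tcp [0.6685 0.1657 0.1389] rpy [-3.139 -0.959  1.892] F [ 0.3 -0.5  0.2] gap 0.998 v 0.046
0 1013 [(np.float64(367.08), 1, array([0.4406, 0.2179, 0.0545]), array([ 0.308, -0.95 ,  0.058])), (np.float64(1031.58), -1, array([0.44  , 0.221 , 0.0547]), array([ 0.082, -0.997, -0.012]))]
1 2608 [(np.float64(557.86), -1, array([0.5366, 0.2463, 0.0556]), array([ 0.319, -0.947, -0.048])), (np.float64(4705.08), 1, array([0.5366, 0.2457, 0.0542]), array([ 0.35 , -0.934,  0.074]))]
2 2463 [(np.float64(508.7), 1, array([0.6303, 0.2796, 0.0547]), array([ 0.311, -0.949,  0.051])), (np.float64(3951.2), -1, array([0.6306, 0.2785, 0.0544]), array([ 0.309, -0.951, -0.013]))]
shift cm [-2.38  6.99 -5.23] rotvec [0.13 0.05 0.22] |rv| 0.3 dist 0.09
```

View pics/w3.png

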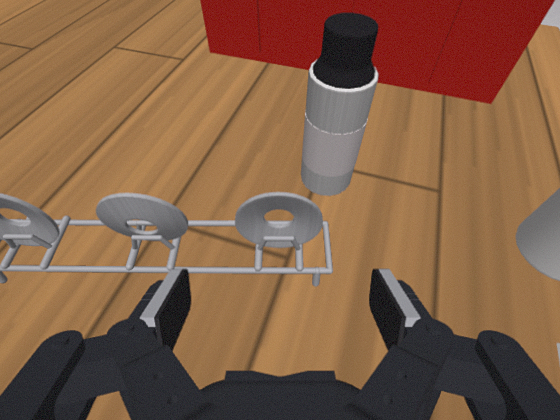

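arm_command(steps=[-0.8,2.3,-1.8,0,0,0,-1.6,4.6,-3.5,0,0,0,-2.3,6.9,-5.3,0,0,0,-2.3,6.9,-5.3,0,0,0,-2.3,6.9,-5.3,0,0,0])

```text
clock: 3.75
tcp_pos: [0.6456, 0.2355, 0.0887]
tool_rot: [3.139, -0.955, 1.895]
wrist_force: [-0.1, -0.7, 0.6]
finger_gap: 0.999
```

arm_command(steps=[0,0,0,0,0,0,0,0,0,0,0,0,0,0,0,0,0,0,0,0,0,0,0,0,0,0,0,0,0,0], jaw=5.5, force=40)

```text
clock: 4.25
tcp_pos: [0.6457, 0.2346, 0.0908]
tool_rot: [3.139, -0.956, 1.896]
wrist_force: [-9.8, -8.2, 13.9]
finger_gap: 0.72
```

Run:
```python
from h import *
logs()
p,d,ci=grab('wrist','w4.png')
```

```text
t 4.25 q [-0.051  0.679  1.383  0.865  1.561 -0.608] tcp [0.6457 0.2346 0.0908] rpy [ 3.139 -0.956  1.896] F [-9.8 -8.2 13.9] gap 0.72 v 0.002
```

View pics/w4.png

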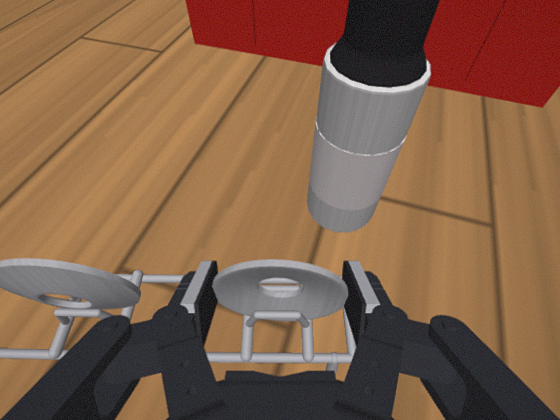

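```bash
cat >> h.py <<'E'
def inhand(nguess,sg_hint=None,zlo=None):
    """fit disc held: returns center,normal in tool frame using last wrist image"""
    from fit import fit
    p,d,ci=load('wrist'); C=cloud(d,ci); R0,p0=cur(); T=(C-p0)@R0
    n0=np.array(nguess,float)@R0; c0=np.array([0,0,.057])
    v=T-c0; h=v@n0; w=np.linalg.norm(v-h[...,None]*n0,axis=-1)
    m=(d>0)&(w<.034)&(np.abs(h)<.012)&(np.abs(T[...,1])<.0305)
    if zlo: m&=C[...,2]>zlo
    b=fit(T[m],c0,n0)
    print('inhand n',m.sum(),[(round(x[0]*1e6,1),x[1],(x[2]*1000).round(1),x[3].round(3)) for x in b])
    b=b[0]; ctr=b[2]; nw=R0@b[3]
    print(' world centre',(p0+R0@ctr).round(4),'normal',nw.round(3),'angle n to -toolz',np.degrees(np.arctan2(b[3][0],-b[3][2])).round(1))
    k=(d>0)&(T[...,2]>.03)&(T[...,2]<.08)&(np.abs(T[...,0])<.02)
    for s in(-1,1):
        q=T[k&(s*T[...,1]>.0295)]; print(' pad',s,'tipz',np.percentile(q[:,2],99).round(4),'inner',np.percentile(np.abs(q[:,1]),3).round(4))
    return b
E
python3 - <<'E'
from h import *
inhand([.311,-.949,.051],zlo=.046)
s=state(); print(s['wrist_force'],s['wrist_torque'])
E
```

```text
inhand n 4297 [(np.float64(3231.9), 1, array([-1.2, -0.7, 59.3]), array([-0.536, -0.036, -0.843])), (np.float64(8126.5), -1, array([-1.1, -0.7, 59.3]), array([-0.637, -0.049, -0.769]))]
 world centre [0.63   0.2797 0.0556] normal [ 0.282 -0.958  0.049] angle n to -toolz -32.4
 pad -1 tipz 0.0682 inner 0.0298
 pad 1 tipz 0.0645 inner 0.0306
[-9.75731201 -7.05874105 13.86441211] [0.51701228 1.66853201 1.58195436]
```

arm_command(steps=[0,0,1,0,0,0,0,0,2.5,0,0,0,0,0,5,0,0,0,0,0,8,0,0,0,0,0,12,0,0,0,0,0,12,0,0,0,0,0,12,0,0,0])

```text
clock: 5.0
tcp_pos: [0.646, 0.2344, 0.2129]
tool_rot: [3.133, -0.955, 1.9]
wrist_force: [-0.4, 0.1, -1.6]
finger_gap: 0.722
```

Run:
```python
from h import *
logs()
p,d,ci=grab('wrist','w5.png')
inhand([.311,-.949,.051])
```

```text
t 5.0 q [-0.051  0.548  1.314  0.873  1.687 -0.459] tcp [0.646  0.2344 0.2129] rpy [ 3.133 -0.955  1.9  ] F [-0.4  0.1 -1.6] gap 0.722 v 0.035
inhand n 6558 [(np.float64(3678.1), 1, array([-0.7,  0.1, 59.1]), array([-0.541, -0.04 , -0.84 ])), (np.float64(13297.7), -1, array([-0.6, -0.2, 57.3]), array([-0.576, -0.052, -0.816]))]
 world centre [0.6307 0.2798 0.1768] normal [ 0.278 -0.96   0.043] angle n to -toolz -32.8
 pad -1 tipz 0.0629 inner 0.0295
 pad 1 tipz 0.0636 inner 0.0305
```

View pics/w5.png

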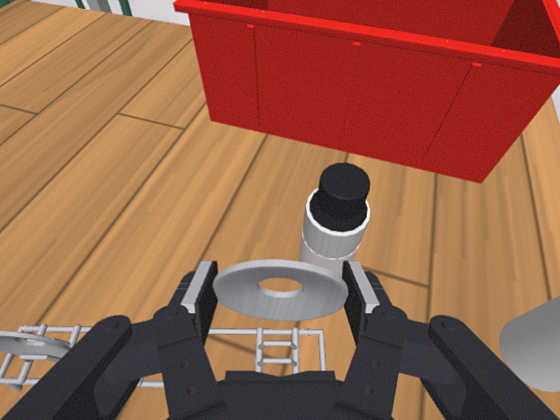

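```bash
cat >> h.py <<'E'
def Rp(ang_deg,az_deg=18.7):
    """place orientation: disc normal at ang (deg) from -toolz toward -x becomes world up; jaw azimuth az"""
    a=np.radians(ang_deg); y=np.array([np.cos(np.radians(az_deg)),np.sin(np.radians(az_deg)),0])
    e=np.cross(y,[0,0,-1.]); u=np.array([0,0,1.])
    x=-np.sin(a)*u+np.cos(a)*e; mz=np.cos(a)*u+np.sin(a)*e
    return np.stack([x,y,-mz],1),e
E
python3 - <<'E'
from h import *
R,e=Rp(33); print(np.linalg.det(R),e)
hub=np.array([.5542,-.2582,0]); c=np.array([-.0007,0,.0585])
rel(R,hub+.07*e+[0,0,.16]-R@c)
# hub from top + scene images: arbor top
for nm in('top','scene'):
    p,d,ci=load(nm); C=cloud(d,ci)
    m=(d>0)&(C[...,2]>.068)&(C[...,2]<.1)&(np.hypot(C[...,0]-.554,C[...,1]+.258)<.03); Q=C[m]
    print(nm,len(Q),Q.mean(0).round(4),Q.min(0).round(4),Q.max(0).round(4))
    m=(d>0)&(C[...,2]>.05)&(C[...,2]<.063)&(np.hypot(C[...,0]-.554,C[...,1]+.258)<.04); Q=C[m]
    print(nm,len(Q),cv2.minEnclosingCircle((Q[:,:2]*1000).astype(np.float32)))
E
```

```text
1.0 [-0.32061299  0.94721028  0.        ]
shift cm [-12.44 -39.56  -0.28] rotvec [-8.320e+01 -2.783e+01  6.000e-02] |rv| 87.7 dist 0.415
top 44 [ 0.5474 -0.2553  0.0853] [ 0.5389 -0.2651  0.0696] [ 0.5587 -0.2463  0.0954]
top 247 ((549.5687255859375, -257.3600158691406), 31.531991958618164)
scene 122 [ 0.5582 -0.2586  0.0837] [ 0.5473 -0.2678  0.0681] [ 0.5643 -0.2486  0.0944]
scene 492 ((552.8585205078125, -258.31982421875), 32.74716567993164)
```

arm_command(steps=[-12.4,-39.6,3,-83.2,-27.8,0,-12.4,-39.6,3,-83.2,-27.8,0,-12.4,-39.6,3,-83.2,-27.8,0,-12.4,-39.6,3,-83.2,-27.8,0,-12.4,-39.6,3,-83.2,-27.8,0,-12.4,-39.6,3,-83.2,-27.8,0,-12.4,-39.6,3,-83.2,-27.8,0,-12.4,-39.6,0,-83.2,-27.8,0])

```text
clock: 5.85
tcp_pos: [0.5276, -0.1454, 0.2212]
tool_rot: [3.138, 0.252, 1.895]
wrist_force: [1.3, -0.8, -1.9]
finger_gap: 0.713
```

Run:
```python
from h import *
logs()
R,e=Rp(33)
hub=np.array([.5542,-.2582,0]); c=np.array([-.0007,0,.0585])
rel(R,hub+.07*e+[0,0,.16]-R@c)
```

```text
t 5.85 q [-0.319  0.073  1.709 -0.213  1.21  -0.584] tcp [ 0.5276 -0.1454  0.2212] rpy [3.138 0.252 1.895] F [ 1.3 -0.8 -1.9] gap 0.713 v 1.459
shift cm [-0.62 -1.58 -1.25] rotvec [-1.763e+01 -5.740e+00  1.000e-02] |rv| 18.5 dist 0.021
```

arm_command(steps=[-0.6,-1.6,-1.2,-17.6,-5.7,0,-0.6,-1.6,-1.2,-17.6,-5.7,0,-0.6,-1.6,-1.2,-17.6,-5.7,0,-0.6,-1.6,-1.2,-17.6,-5.7,0,-0.6,-1.6,-1.2,-17.6,-5.7,0])

```text
clock: 6.35
tcp_pos: [0.5215, -0.1613, 0.2089]
tool_rot: [-3.14, 0.573, 1.898]
wrist_force: [-0.1, -0.1, -0.9]
finger_gap: 0.716
```

Run:
```python
from h import *
logs()
p,d,ci=grab('wrist','w6.png'); inhand([0,0,1])
```

```text
t 6.35 q [-0.229  0.04   1.84  -0.574  1.015 -0.308] tcp [ 0.5215 -0.1613  0.2089] rpy [-3.14   0.573  1.898] F [-0.1 -0.1 -0.9] gap 0.716 v 0.011
inhand n 6466 [(np.float64(3544.6), 1, array([-2.2, -0.3, 59.4]), array([-0.543, -0.04 , -0.839])), (np.float64(12879.5), -1, array([-1.5, -0.5, 57.3]), array([-0.576, -0.052, -0.816]))]
 world centre [ 0.5322 -0.1939  0.1604] normal [-0.037 -0.013  0.999] angle n to -toolz -32.9
 pad -1 tipz 0.064 inner 0.0296
 pad 1 tipz 0.064 inner 0.0305
```

View pics/w6.png

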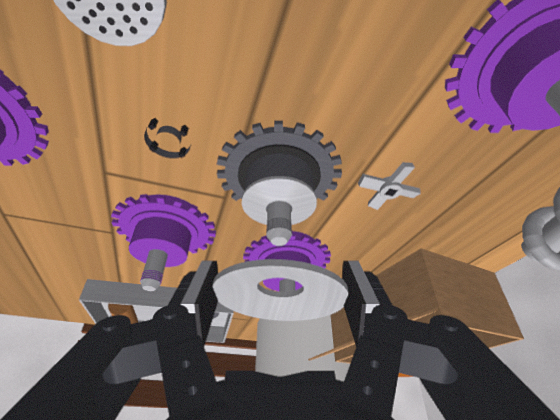

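```bash
cat >> h.py <<'E'
def circ(c,n,r,k=120):
    n=np.array(n)/np.linalg.norm(n); a=np.cross(n,[1,0,0.]);a/=np.linalg.norm(a);b=np.cross(n,a)
    t=np.linspace(0,2*np.pi,k); return c+r*(np.outer(np.cos(t),a)+np.outer(np.sin(t),b))
def overlay(img,ci,circles,name,box,f=4):
    x0,y0,x1,y1=box; a=cv2.resize(img[y0:y1,x0:x1],None,fx=f,fy=f,interpolation=cv2.INTER_CUBIC).copy()
    for c,n,r,col in circles:
        q=(proj(circ(c,n,r),ci)-[x0,y0]+.5)*f-.5
        cv2.polylines(a,[np.round(q).astype(int).reshape(-1,1,2)],True,col,1)
    cv2.imwrite('pics/'+name,a[:,:,::-1])
def fithub(zc,sg,x=.5542,y=-.2582):
    from fit import fit
    p,d,ci=load('wrist'); C=cloud(d,ci); c0=np.array([x,y,zc])
    w=np.hypot(C[...,0]-x,C[...,1]-y)
    m=(d>0)&(w<.036)&(w>.0135)&(np.abs(C[...,2]-zc)<.008)
    b=[k for k in fit(C[m],c0,np.array([0,0,1.])) if k[1]==sg][0]
    ma=(d>0)&(w<.016)&(C[...,2]>zc+.012)&(C[...,2]<.086); Q=C[ma]
    from scipy.optimize import least_squares
    r=least_squares(lambda v:np.hypot(Q[:,0]-v[0],Q[:,1]-v[1])-.01,[x,y],loss='soft_l1',f_scale=.0005) if len(Q)>10 else None
    print('hub spring',m.sum(),b[0]*1e6,b[2].round(4),b[3].round(3),'arbor',None if r is None else r.x.round(4),len(Q))
    return b
E
python3 - <<'E'
from h import *
p,d,ci=load('wrist'); b=fithub(.054,-1)
R0,p0=cur(); c=np.array([.5322,-.1939,.1604]); n=np.array([-.037,-.013,1])
G=(0,255,0);Rd=(255,0,0)
overlay(p,ci,[(c+.004*n,n,.032,G),(c-.001*n,n,.01125,G),(c+.0025*np.array([0,0,1]),[0,0,1],.032,Rd),
 (np.array([*b[2][:2],.090]),[0,0,1],.0065,G),(np.array([*b[2][:2],.084]),[0,0,1],.010,G),(np.array([*b[2][:2],.053]),[0,0,1],.032,G),(np.array([.5542,-.2582,.05]),[0,0,1],.032,Rd)],'o6.png',(200,160,360,340))
E
```

```text
fit.py:8: RuntimeWarning: invalid value encountered in divide
  e1=np.cross(n0,[0,0,1.]);e1/=np.linalg.norm(e1); e2=np.cross(n0,e1)
Traceback (most recent call last):
  File "h.py", line 80, in fithub
    b=[k for k in fit(C[m],c0,np.array([0,0,1.])) if k[1]==sg][0]
                  ~~~^^^^^^^^^^^^^^^^^^^^^^^^^^^^
  File "fit.py", line 15, in fit
    r=least_squares(f,[0,0,*c0],loss='soft_l1',f_scale=.001)
ValueError: Residuals are not finite in the initial point.
```

```bash
sed -i 's/e1=np.cross(n0,\[0,0,1.\])/e1=np.cross(n0,[0.3,0.5,.2])/' fit.py
python3 - <<'E'
from h import *
p,d,ci=load('wrist'); b=fithub(.054,-1)
R0,p0=cur(); c=np.array([.5322,-.1939,.1604]); n=np.array([-.037,-.013,1])
G=(0,255,0);Rd=(255,0,0)
overlay(p,ci,[(c+.004*n,n,.032,G),(c-.001*n,n,.01125,G),(c+.004*np.array([0,0,1]),[0,0,1],.032,Rd),
 (np.array([*b[2][:2],.090]),[0,0,1],.0065,G),(np.array([*b[2][:2],.084]),[0,0,1],.010,G),(np.array([*b[2][:2],.053]),[0,0,1],.032,G)],'o6.png',(200,160,360,340))
E
```

```text
hub spring 2486 1571.640653277999 [ 0.5535 -0.2565  0.0552] [-0.015  0.04   0.999] arbor [ 0.5544 -0.2587] 524
```

View pics/o6.png

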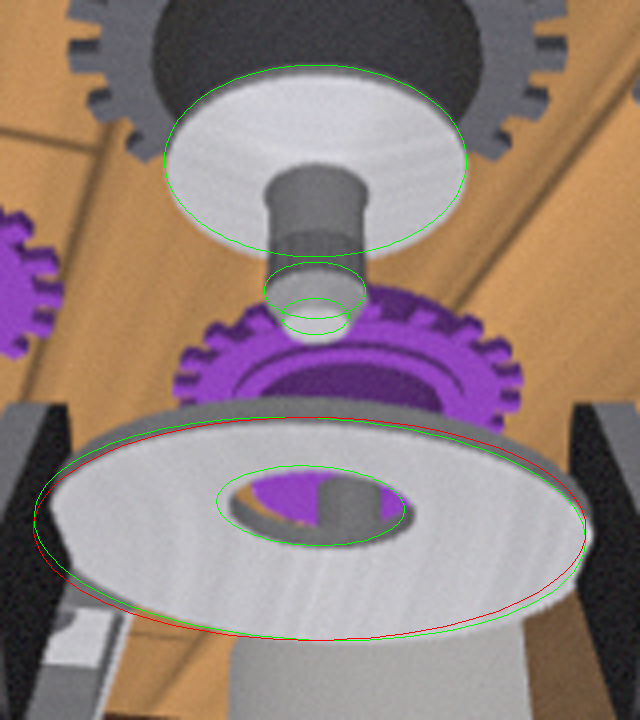

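```bash
cat >> h.py <<'E'
def inhand2(nguess,sg,name=None,ny=None):
    """fit by surface points |y|<24mm, y centre=0; in-plane x by mask edges: bright disc silhouette reprojection"""
    from scipy.optimize import least_squares
    p,d,ci=load('wrist'); C=cloud(d,ci); R0,p0=cur(); T=(C-p0)@R0
    n0=np.array(nguess,float)@R0
    b=[0,0]; cen=np.array([0,0,.0585])
    a0=np.arctan2(-n0[0],-n0[2])
    def un(x):
        n=np.array([-np.sin(x[0]),x[1],-np.cos(x[0])]); n/=np.linalg.norm(n); return n,np.array([x[2],0,x[3]])
    x=np.array([a0,0,0,.0585])
    for it in range(4):
        n,c=un(x); v=T-c; h=v@n; w=np.linalg.norm(v-h[...,None]*n,axis=-1)
        m=(d>0)&(w<.035)&(np.abs(h)<.008)&(np.abs(T[...,1])<.025); Q=T[m]
        def f(x):
            n,c=un(x); v=Q-c; h=v@n; r=np.linalg.norm(v-np.outer(h,n),axis=1)
            return np.concatenate([h-sg*(.005/.02075)*(r-.021625)-.0015,2*np.maximum(r-.032,0),2*np.maximum(.01125-r,0)])
        x=least_squares(f,x,loss='soft_l1',f_scale=.0007).x
    n,c=un(x); 
    print('inhand2',m.sum(),'ang',np.degrees(x[0]).round(2),'ny',x[1].round(4),'c mm',(c*1000).round(2),'world',(p0+R0@c).round(4),'n',(R0@n).round(3))
    if name:
        W=p0+R0@c; nw=R0@n; G=(0,255,0)
        t=.004*sg; bo=-.001*sg if sg>0 else .004
        rr=.004 if sg>0 else -.001
        overlay(p,ci,[(W+rr*nw,nw,.032,G),(W+bo*nw,nw,.01125,G)],name,(200,200,360,340),4)
    return x
E
python3 - <<'E'
from h import *
inhand2([0,0,1],1,'o7.png')
E
```

```text
inhand2 5474 ang 32.79 ny -0.0445 c mm [-2.58  0.   59.68] world [ 0.5327 -0.1943  0.1604] n [-0.042 -0.013  0.999]
```

View pics/o7.png

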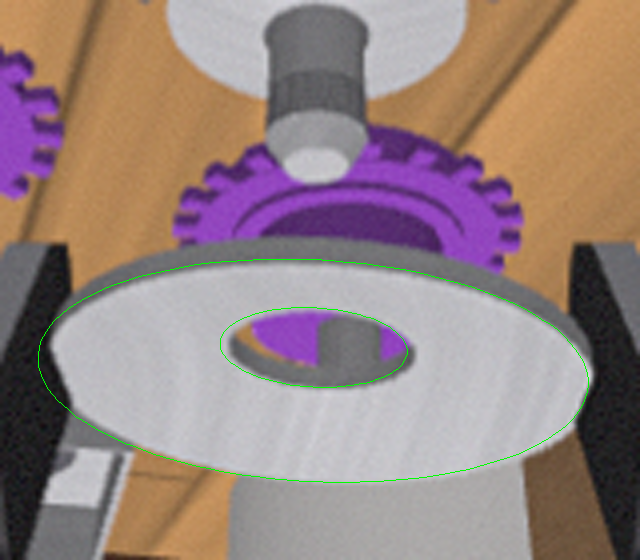

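Run:
```python
from h import *
R0,p0=cur(); c=R0.T@(np.array([.5335,-.1940,.1604])-p0); print(c)
Rn=Ro.from_rotvec([-.013,.042,0]).as_matrix()@R0
np.savez('grip.npz',c=c)
rel(Rn,np.array([.5544,-.2587,.108])-Rn@c)
```

```text
[-0.00258657  0.00083634  0.05967699]
shift cm [ 2.29 -6.41 -5.24] rotvec [-0.74  2.41 -0.  ] |rv| 2.5 dist 0.086
```

arm_command(steps=[2.3,-6.4,-1,-0.7,2.4,0,2.3,-6.4,-2,-0.7,2.4,0,2.3,-6.4,-5.2,-0.7,2.4,0,2.3,-6.4,-5.2,-0.7,2.4,0,2.3,-6.4,-5.2,-0.7,2.4,0])

```text
clock: 6.9
tcp_pos: [0.5446, -0.2257, 0.1574]
tool_rot: [-3.088, 0.57, 1.925]
wrist_force: [-0.5, -0.1, 0.2]
finger_gap: 0.716
```

Run:
```python
from h import *
logs()
p,d,ci=grab('wrist'); x=inhand2([0,0,1],1)
p2,d2,c2=grab('scene')
z=lambda p,b,f:cv2.resize(p[b[1]:b[3],b[0]:b[2]],None,fx=f,fy=f,interpolation=cv2.INTER_CUBIC)
a=z(p,(190,190,370,340),2.4); b=z(p2,(150,190,250,290),3.6)
cv2.imwrite('pics/w8.png',np.hstack([a,b])[:,:,::-1])
```

```text
t 6.9 q [-0.332  0.175  1.805 -0.605  0.915 -0.354] tcp [ 0.5446 -0.2257  0.1574] rpy [-3.088  0.57   1.925] F [-0.5 -0.1  0.2] gap 0.716 v 0.028
inhand2 5464 ang 32.8 ny -0.0494 c mm [-2.39  0.   60.46] world [ 0.5541 -0.2592  0.1088] n [-0.005 -0.002  1.   ]
```

View pics/w8.png

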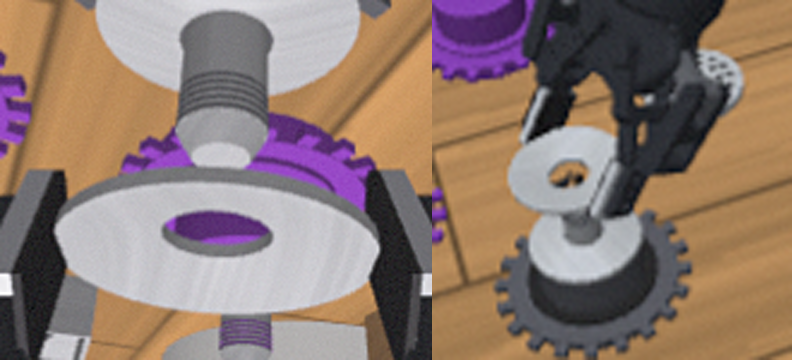

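Run:
```python
from h import *
p,d,ci=load('wrist'); b=fithub(.054,-1)
G=(0,255,0);Rd=(255,0,0)
U=[0,0,1]; a=np.array([.5544,-.2587,0]); D=np.array([.5541,-.2592,.1088])
overlay(p,ci,[(a+[0,0,.09],U,.0065,G),(a+[0,0,.084],U,.01,G),(a+[0,0,.07],U,.01,G),(D+[0,0,.004],U,.032,Rd),(D+[0,0,-.001],U,.01125,Rd),(D+[0,0,-.004],U,.01125,Rd)],'o8.png',(200,190,360,330),5)
```

```text
hub spring 5423 3044.944561899992 [ 0.5534 -0.2563  0.0551] [-0.016  0.04   0.999] arbor [ 0.5544 -0.2587] 1184
```

View pics/o8.png

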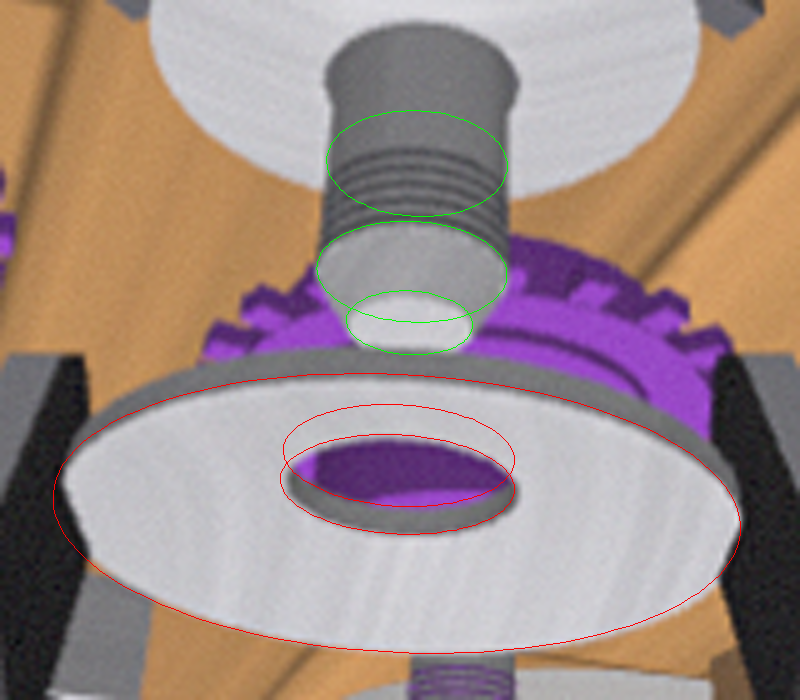

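arm_command(steps=[0,0.04,-1,0,0,0,0,0.04,-2,0,0,0,0,0.04,-2.8,0,0,0,0,0.04,-3.5,0,0,0,0,0.04,-3.5,0,0,0])

```text
clock: 7.5
tcp_pos: [0.5447, -0.2249, 0.1224]
tool_rot: [-3.089, 0.571, 1.925]
wrist_force: [-0.0, 0.2, -1.1]
finger_gap: 0.718
```

Run:
```python
from h import *
logs()
p,d,ci=grab('wrist'); x=inhand2([0,0,1],1)
z=lambda p,b,f:cv2.resize(p[b[1]:b[3],b[0]:b[2]],None,fx=f,fy=f,interpolation=cv2.INTER_CUBIC)
cv2.imwrite('pics/w9.png',z(p,(190,180,370,340),4)[:,:,::-1])
```

```text
t 7.5 q [-0.331  0.219  1.835 -0.641  0.854 -0.297] tcp [ 0.5447 -0.2249  0.1224] rpy [-3.089  0.571  1.925] F [-0.   0.2 -1.1] gap 0.718 v 0.018
inhand2 5035 ang 32.15 ny -0.0464 c mm [-3.48  0.   60.54] world [ 0.5544 -0.2595  0.0741] n [-0.006  0.01   1.   ]
```

View pics/w9.png

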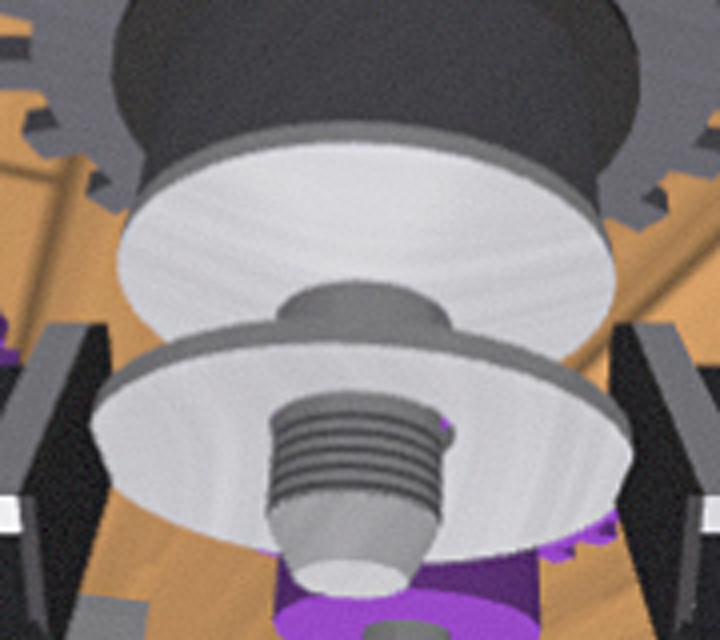

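arm_command(steps=[-0.03,-0.01,-0.4,0,0,0,-0.03,-0.01,-0.7,0,0,0,-0.03,-0.01,-1.0,0,0,0,-0.03,-0.01,-1.0,0,0,0])

```text
clock: 7.95
tcp_pos: [0.5447, -0.2251, 0.1129]
tool_rot: [-3.09, 0.571, 1.925]
wrist_force: [0.0, 0.6, -0.7]
finger_gap: 0.715
```

Run:
```python
from h import *
logs()
p,d,ci=grab('wrist'); x=inhand2([0,0,1],1)
z=lambda p,b,f:cv2.resize(p[b[1]:b[3],b[0]:b[2]],None,fx=f,fy=f,interpolation=cv2.INTER_CUBIC)
cv2.imwrite('pics/w10.png',z(p,(190,180,370,340),4)[:,:,::-1])
```

```text
t 7.95 q [-0.331  0.231  1.843 -0.653  0.837 -0.28 ] tcp [ 0.5447 -0.2251  0.1129] rpy [-3.09   0.571  1.925] F [ 0.   0.6 -0.7] gap 0.715 v 0.011
inhand2 5640 ang 31.73 ny -0.0457 c mm [-3.84  0.   60.21] world [ 0.5542 -0.2597  0.0645] n [-0.008  0.017  1.   ]
```

View pics/w10.png

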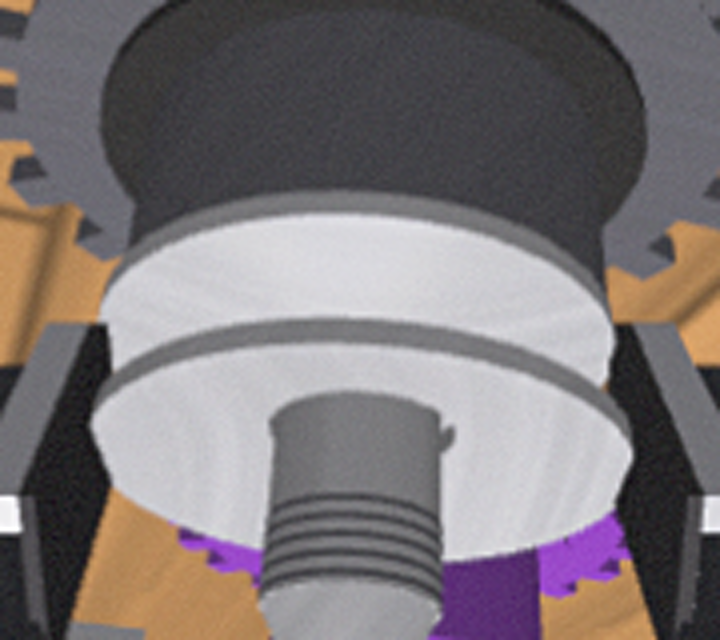

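arm_command(steps=[-0.03,-0.01,-0.1,0,0,0,-0.03,-0.01,-0.2,0,0,0,-0.03,-0.01,-0.2,0,0,0])

```text
clock: 8.3
tcp_pos: [0.5448, -0.2253, 0.1117]
tool_rot: [-3.09, 0.573, 1.925]
wrist_force: [-0.4, 2.3, 7.2]
finger_gap: 0.713
```

Run:
```python
from h import *
logs()
```

```text
t 8.3 q [-0.331  0.233  1.844 -0.655  0.834 -0.277] tcp [ 0.5448 -0.2253  0.1117] rpy [-3.09   0.573  1.925] F [-0.4  2.3  7.2] gap 0.713 v 0.002
```

arm_command(steps=[0,0,0,0,0,0,0,0,0,0,0,0,0,0,0,0,0,0], jaw=7.5)

```text
clock: 8.6
tcp_pos: [0.5447, -0.2253, 0.1116]
tool_rot: [-3.09, 0.572, 1.925]
wrist_force: [0.3, -0.1, 0.1]
finger_gap: 0.88
```

Run:
```python
from h import *
logs()
p,d,ci=grab('wrist'); 
z=lambda p,b,f:cv2.resize(p[b[1]:b[3],b[0]:b[2]],None,fx=f,fy=f,interpolation=cv2.INTER_CUBIC)
cv2.imwrite('pics/w11.png',z(p,(190,180,370,340),4)[:,:,::-1])
fithub(.062,1)
R0,_=cur(); print('back dir 10cm',(-R0[:,2]*10).round(2))
```

```text
t 8.6 q [-0.331  0.233  1.844 -0.655  0.834 -0.277] tcp [ 0.5447 -0.2253  0.1116] rpy [-3.09   0.572  1.925] F [ 0.3 -0.1  0.1] gap 0.88 v 0.001
hub spring 6971 19195.162923110598 [ 0.5543 -0.2567  0.0621] [-0.019  0.038  0.999] arbor [ 0.5543 -0.2585] 1318
back dir 10cm [-1.39  5.25  8.4 ]
```

View pics/w11.png

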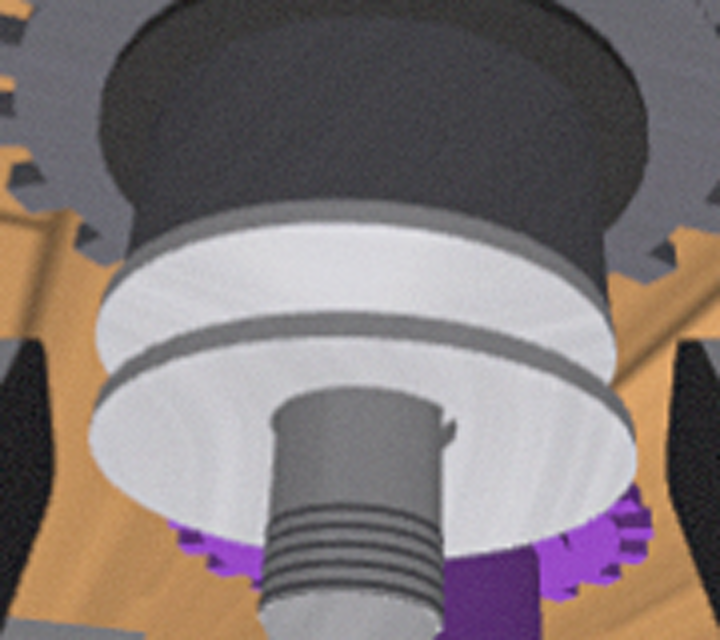

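arm_command(steps=[-0.7,2.6,4.2,0,0,0,-1.4,5.2,8.4,0,0,0,-1.4,5.2,9,0,0,0], jaw=8.54)

```text
clock: 8.95
tcp_pos: [0.5315, -0.1715, 0.2065]
tool_rot: [-3.096, 0.576, 1.924]
wrist_force: [1.5, -0.7, -0.2]
finger_gap: 0.998
```

Run:
```python
from h import *
logs()
R=Rg(55); c=np.array([.5366,.2463,.057])
rel(R,c-.144*R[:,2])
```

```text
t 8.95 q [-0.236  0.078  1.805 -0.588  1.036 -0.326] tcp [ 0.5315 -0.1715  0.2065] rpy [-3.096  0.576  1.924] F [ 1.5 -0.7 -0.2] gap 0.998 v 0.074
shift cm [ 4.3  30.61 -6.69] rotvec [83.88 26.66 -1.74] |rv| 88.0 dist 0.316
```

arm_command(steps=[4.3,30.6,2,83.9,26.7,-1.7,4.3,30.6,2,83.9,26.7,-1.7,4.3,30.6,2,83.9,26.7,-1.7,4.3,30.6,2,83.9,26.7,-1.7,4.3,30.6,2,83.9,26.7,-1.7,4.3,30.6,2,83.9,26.7,-1.7,4.3,30.6,-1,83.9,26.7,-1.7,4.3,30.6,-4,83.9,26.7,-1.7])

```text
clock: 9.75
tcp_pos: [0.5751, 0.1363, 0.1668]
tool_rot: [-3.135, -0.631, 1.901]
wrist_force: [-0.9, -0.5, -1.8]
finger_gap: 0.998
```

Run:
```python
from h import *
logs()
R=Rg(55); c=np.array([.5366,.2463,.057])
rel(R,c-.144*R[:,2])
```

```text
t 9.75 q [-0.128  0.374  1.545  0.555  1.546 -0.567] tcp [0.5751 0.1363 0.1668] rpy [-3.135 -0.631  1.901] F [-0.9 -0.5 -1.8] gap 0.998 v 1.184
shift cm [-0.07 -0.17 -2.72] rotvec [17.89  5.83 -0.49] |rv| 18.8 dist 0.027
```

arm_command(steps=[-0.1,-0.2,-2.7,17.9,5.8,-0.5,-0.1,-0.2,-2.7,17.9,5.8,-0.5,-0.1,-0.2,-2.7,17.9,5.8,-0.5,-0.1,-0.2,-2.7,17.9,5.8,-0.5,-0.1,-0.2,-2.7,17.9,5.8,-0.5])

```text
clock: 10.25
tcp_pos: [0.5745, 0.1345, 0.1405]
tool_rot: [3.139, -0.955, 1.9]
wrist_force: [0.3, 0.4, 0.9]
finger_gap: 1.002
```

```bash
cat > rk.py <<'E'
from fit import *
import sys
from h import *
logs()
p,d,ci=grab('wrist',sys.argv[1]); C=cloud(d,ci)
i=int(sys.argv[2]); C0={0:[.4405,.218,.055],1:[.5366,.2463,.055],2:[.6303,.2796,.055]}[i]
c0=np.array(C0); v=C-c0; h=v@VD; w=np.linalg.norm(v-h[...,None]*VD,axis=-1)
m=(d>0)&(w<.034)&(np.abs(h)<.013)&(C[...,2]>.03)&((C[...,2]>.046)|(np.abs(v@AX)>.02))
b=fit(C[m],c0,VD); print(i,m.sum(),[(round(x[0]*1e6,2),x[1],x[2].round(4),x[3].round(3)) for x in b])
c=b[0][2]; R=Rg(55); rel(R,np.array([c[0],c[1],.057])-.054*R[:,2])
E
python3 rk.py w12.png 1
```

```text
t 10.25 q [-0.212  0.5    1.556  0.783  1.672 -0.703] tcp [0.5745 0.1345 0.1405] rpy [ 3.139 -0.955  1.9  ] F [0.3 0.4 0.9] gap 1.002 v 0.015
1 2601 [(np.float64(581.53), -1, array([0.536 , 0.2457, 0.0558]), array([ 0.309, -0.95 , -0.039])), (np.float64(4923.58), 1, array([0.5364, 0.2449, 0.0541]), array([ 0.307, -0.946,  0.101]))]
shift cm [-2.41  6.91 -5.29] rotvec [ 0.19  0.2  -0.04] |rv| 0.3 dist 0.09
```

View pics/w12.png

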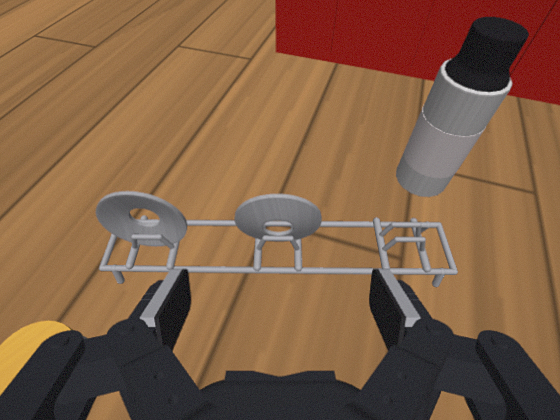

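arm_command(steps=[-0.8,2.3,-1.8,0,0,0,-1.6,4.6,-3.5,0,0,0,-2.4,6.9,-5.3,0,0,0,-2.4,6.9,-5.3,0,0,0,-2.4,6.9,-5.3,0,0,0])

```text
clock: 10.8
tcp_pos: [0.5503, 0.2044, 0.0888]
tool_rot: [3.135, -0.954, 1.905]
wrist_force: [0.8, -0.5, 0.2]
finger_gap: 1.0
```

arm_command(steps=[0,0,0,0,0,0,0,0,0,0,0,0,0,0,0,0,0,0,0,0,0,0,0,0,0,0,0,0,0,0], jaw=5.5)

```text
clock: 11.3
tcp_pos: [0.5503, 0.2039, 0.0902]
tool_rot: [3.134, -0.954, 1.907]
wrist_force: [-8.0, -3.7, 11.8]
finger_gap: 0.72
```

arm_command(steps=[0,0,1,0,0,0,0,0,2.5,0,0,0,0,0,5,0,0,0,0,0,8,0,0,0,0,0,12,0,0,0,0,0,12,0,0,0,0,0,12,0,0,0])

```text
clock: 12.0
tcp_pos: [0.5506, 0.2037, 0.2119]
tool_rot: [3.129, -0.952, 1.911]
wrist_force: [0.2, -0.2, 0.1]
finger_gap: 0.715
```

Run:
```python
from h import *
logs()
p,d,ci=grab('wrist','w13.png')
inhand2([.31,-.95,-.04],-1,'o13.png')
inhand2([.31,-.95,-.04],1)
R,e=Rp(33); hub=np.array([.5544,-.2587,0]); c=np.array([-.002,0,.0585])
rel(R,hub+.07*e+[0,0,.16]-R@c)
```

```text
t 12.0 q [-0.108  0.369  1.578  0.839  1.675 -0.566] tcp [0.5506 0.2037 0.2119] rpy [ 3.129 -0.952  1.911] F [ 0.2 -0.2  0.1] gap 0.715 v 0.036
inhand2 4735 ang 36.98 ny -0.0502 c mm [-1.37  0.   56.09] world [0.5359 0.2463 0.1771] n [ 0.276 -0.961 -0.028]
inhand2 4731 ang 26.47 ny -0.0389 c mm [-3.24  0.   54.97] world [0.5366 0.2444 0.1762] n [ 0.282 -0.947  0.155]
shift cm [ -2.91 -36.44  -0.27] rotvec [-83.02 -28.01  -0.38] |rv| 87.6 dist 0.366
```

View pics/o13.png

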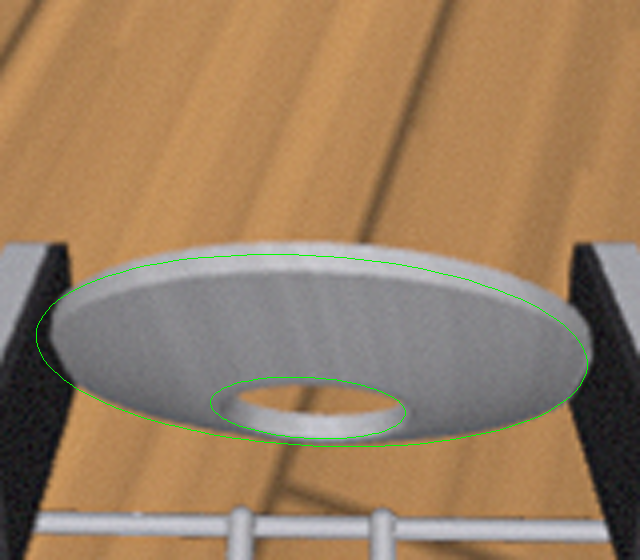

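```bash
cat >> h.py <<'E'
def Rp2(ang,ny,az=18.7):
    R,e=Rp(ang,az); a=np.radians(ang); n=np.array([-np.sin(a),ny,-np.cos(a)]);n/=np.linalg.norm(n); nw=R@n
    return Ro.from_rotvec(np.cross(nw,[0,0,1.])).as_matrix()@R,e
HUB=np.array([.5544,-.2587,0])
E
python3 - <<'E'
from h import *
R,e=Rp2(36,-.048); rel(R,HUB+.06*e+[0,0,.165]-R@np.array([-.0014,.0008,.056]))
E
```

```text
shift cm [ -2.48 -37.29  -0.12] rotvec [-86.54 -26.94   1.79] |rv| 90.7 dist 0.374
```

arm_command(steps=[-2.5,-37.3,3,-86.5,-26.9,1.8,-2.5,-37.3,3,-86.5,-26.9,1.8,-2.5,-37.3,3,-86.5,-26.9,1.8,-2.5,-37.3,3,-86.5,-26.9,1.8,-2.5,-37.3,3,-86.5,-26.9,1.8,-2.5,-37.3,3,-86.5,-26.9,1.8,-2.5,-37.3,3,-86.5,-26.9,1.8,-2.5,-37.3,2,-86.5,-26.9,1.8])

```text
clock: 12.85
tcp_pos: [0.5253, -0.1727, 0.2319]
tool_rot: [-3.103, 0.253, 1.914]
wrist_force: [-0.5, 0.7, -2.2]
finger_gap: 0.715
```

Run:
```python
from h import *
logs()
R,e=Rp2(36,-.048); rel(R,HUB+.06*e+[0,0,.165]-R@np.array([-.0014,.0008,.056]))
```

```text
t 12.85 q [-0.359  0.088  1.671 -0.228  1.255 -0.64 ] tcp [ 0.5253 -0.1727  0.2319] rpy [-3.103  0.253  1.914] F [-0.5  0.7 -2.2] gap 0.715 v 1.263
shift cm [ 0.02  0.35 -2.24] rotvec [-20.54  -6.38   0.51] |rv| 21.5 dist 0.023
```

arm_command(steps=[0,0.3,-2.2,-20.5,-6.4,0.5,0,0.3,-2.2,-20.5,-6.4,0.5,0,0.3,-2.2,-20.5,-6.4,0.5,0,0.3,-2.2,-20.5,-6.4,0.5,0,0.3,-2.2,-20.5,-6.4,0.5])

```text
clock: 13.35
tcp_pos: [0.5252, -0.1694, 0.2093]
tool_rot: [-3.082, 0.624, 1.933]
wrist_force: [-0.9, 0.3, -1.4]
finger_gap: 0.713
```

Run:
```python
from h import *
logs()
p,d,ci=grab('wrist','w14.png'); x=inhand2([0,0,1],-1)
fithub(.062,1)
R0,p0=cur(); c=np.array([x[2],0,x[3]]); n=R0@np.array([-np.sin(x[0]),x[1],-np.cos(x[0])]); W=p0+R0@c
G=(0,255,0);Rd=(255,0,0);U=[0,0,1]
overlay(p,ci,[(W-.001*n,n,.032,G),(W+.004*n,n,.01125,G),(HUB+[0,0,.09],U,.0065,Rd),(HUB+[0,0,.084],U,.01,Rd),(HUB+[0,0,.066],U,.032,Rd),(HUB+[0,0,.053],U,.032,Rd)],'o14.png',(200,160,360,340),4)
Rn=Ro.from_rotvec(np.cross(n/np.linalg.norm(n),[0,0,1.])).as_matrix()@R0
cc=np.array([x[2],.0008,x[3]]); rel(Rn,HUB+[0,0,.115]-Rn@cc)
```

```text
t 13.35 q [-0.215  0.065  1.829 -0.652  1.034 -0.276] tcp [ 0.5252 -0.1694  0.2093] rpy [-3.082  0.624  1.933] F [-0.9  0.3 -1.4] gap 0.713 v 0.019
inhand2 4748 ang 37.17 ny -0.0462 c mm [-2.76  0.   56.45] world [ 0.5347 -0.2039  0.1656] n [ 0.009 -0.022  1.   ]
hub spring 3005 7521.084635705215 [ 0.5544 -0.2584  0.0629] [-0.011  0.032  0.999] arbor [ 0.5544 -0.2587] 360
shift cm [ 1.86 -5.41 -5.14] rotvec [-1.26 -0.51 -0.  ] |rv| 1.4 dist 0.077
```

View pics/o14.png

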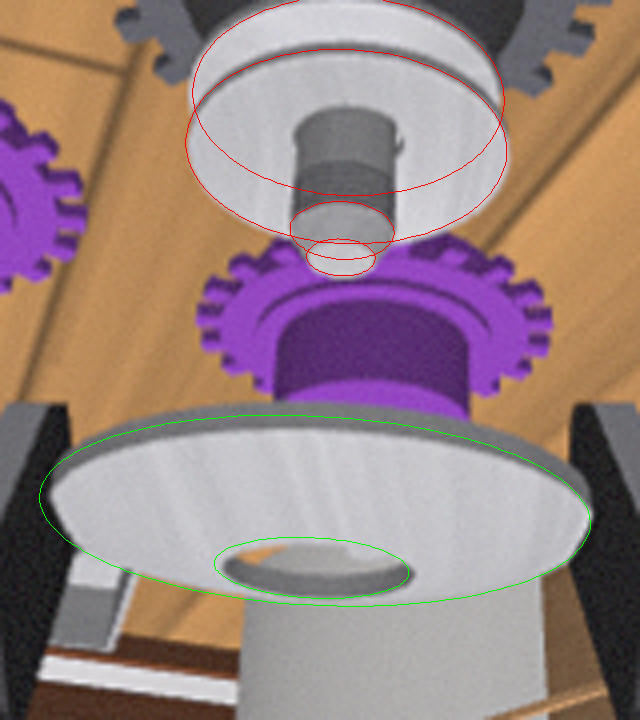

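arm_command(steps=[1.83,-5.32,-1,-1.9,-0.7,0,1.83,-5.32,-2,-1.9,-0.7,0,1.83,-5.32,-5.3,-1.9,-0.7,0,1.83,-5.32,-5.3,-1.9,-0.7,0,1.83,-5.32,-5.3,-1.9,-0.7,0])

```text
clock: 13.9
tcp_pos: [0.5436, -0.2235, 0.157]
tool_rot: [-3.081, 0.658, 1.931]
wrist_force: [-0.9, -0.4, 0.0]
finger_gap: 0.711
```

```bash
cat >> h.py <<'E'
def chk(name,sg,zh,sgh,zs,box=(200,180,360,330),f=4):
    logs(); p,d,ci=grab('wrist'); x=inhand2([0,0,1],sg); 
    R0,p0=cur(); c=np.array([x[2],.0008,x[3]]); n=R0@np.array([-np.sin(x[0]),x[1],-np.cos(x[0])]); W=p0+R0@c
    G=(0,255,0);Rd=(255,0,0);U=[0,0,1]
    L=[(W+(.004 if sg>0 else -.001)*n,n,.032,G),(W+(-.001 if sg>0 else .004)*n,n,.01125,G),(W+(-.004 if sg>0 else .001)*n,n,.01125,G),(HUB+[0,0,.09],U,.0065,Rd),(HUB+[0,0,.084],U,.01,Rd),(HUB+[0,0,zs],U,.032,Rd)]
    overlay(p,ci,L,name,box,f); print('W',W.round(4)); return x
E
python3 - <<'E'
from h import *
chk('o15.png',-1,.062,1,.066,(190,170,370,330),4.4)
E
```

```text
t 13.9 q [-0.3    0.173  1.839 -0.735  0.886 -0.232] tcp [ 0.5436 -0.2235  0.157 ] rpy [-3.081  0.658  1.931] F [-0.9 -0.4  0. ] gap 0.711 v 0.026
inhand2 4750 ang 37.2 ny -0.0408 c mm [-2.69  0.   57.13] world [ 0.554  -0.2592  0.1145] n [0.002 0.012 1.   ]
W [ 0.5547 -0.259   0.1145]
```

View pics/o15.png

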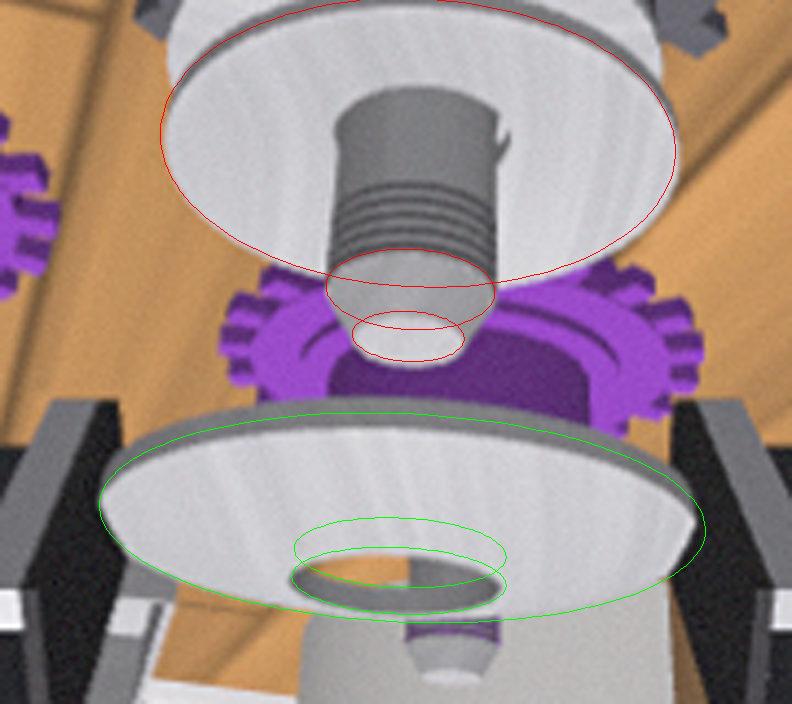

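arm_command(steps=[0,0.05,-1,0,0,0,0,0.05,-2,0,0,0,0,0.05,-2.6,0,0,0,0,0.05,-2.6,0,0,0])

```text
clock: 14.35
tcp_pos: [0.5437, -0.2227, 0.1308]
tool_rot: [-3.082, 0.658, 1.932]
wrist_force: [0.0, -0.2, -0.2]
finger_gap: 0.717
```

Run:
```python
from h import *
chk('o16.png',-1,.062,1,.066,(190,170,370,330),4.4)
```

```text
t 14.35 q [-0.298  0.207  1.861 -0.767  0.845 -0.181] tcp [ 0.5437 -0.2227  0.1308] rpy [-3.082  0.658  1.932] F [ 0.  -0.2 -0.2] gap 0.717 v 0.016
inhand2 4911 ang 36.41 ny -0.0444 c mm [-1.33  0.   55.85] world [ 0.5532 -0.2569  0.0882] n [-0.005  0.024  1.   ]
W [ 0.554  -0.2566  0.0882]
```

View pics/o16.png

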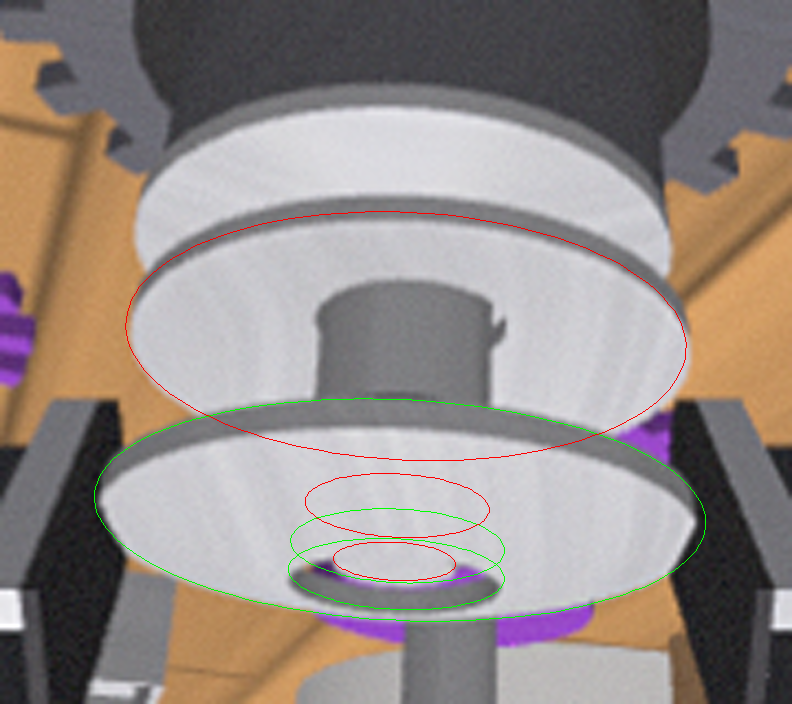

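arm_command(steps=[0.04,0.01,-0.5,0,0,0,0.04,0.01,-0.9,0,0,0,0.04,0.01,-1.2,0,0,0,0.04,0.01,-1.5,0,0,0,0.04,0.01,-1.5,0,0,0])

```text
clock: 14.9
tcp_pos: [0.5451, -0.2229, 0.1191]
tool_rot: [-3.085, 0.663, 1.93]
wrist_force: [-16.3, 15.2, 35.1]
finger_gap: 0.711
```

Run:
```python
from h import *
chk('o17.png',-1,.062,1,.066,(190,170,370,330),4.4)
```

```text
t 14.9 q [-0.297  0.225  1.868 -0.789  0.825 -0.15 ] tcp [ 0.5451 -0.2229  0.1191] rpy [-3.085  0.663  1.93 ] F [-16.3  15.2  35.1] gap 0.711 v 0.008
inhand2 5601 ang 34.94 ny -0.0585 c mm [-4.39  0.   56.  ] world [ 0.5554 -0.2594  0.0778] n [-0.03   0.046  0.998]
W [ 0.5561 -0.2591  0.0777]
```

View pics/o17.png

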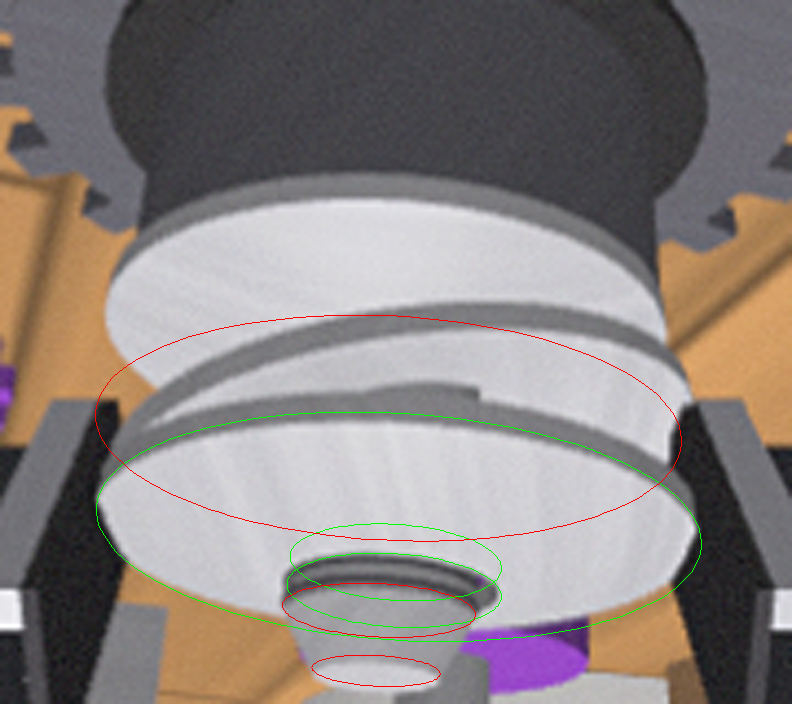

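arm_command(steps=[-0.05,0.02,0.4,0,0,0,-0.1,0.04,1.0,0,0,0,-0.1,0.04,1.4,0,0,0,-0.1,0.04,1.4,0,0,0], force=20)

```text
clock: 15.35
tcp_pos: [0.5443, -0.2225, 0.1337]
tool_rot: [-3.086, 0.663, 1.929]
wrist_force: [0.4, -0.7, -1.3]
finger_gap: 0.716
```

Run:
```python
from h import *
chk('o18.png',-1,.062,1,.066,(190,170,370,330),4.4)
p,d,ci=load('wrist'); R0,p0=cur()
for x in(-.011,.011):
  for z in(.065,.067,.069):
    for y in(-.032,.032):
      q=proj(p0+R0@np.array([x,y,z]),ci); print(x,z,y,((q-[190,170])*4.4).round(0))
```

```text
t 15.35 q [-0.297  0.203  1.86  -0.77   0.846 -0.178] tcp [ 0.5443 -0.2225  0.1337] rpy [-3.086  0.663  1.929] F [ 0.4 -0.7 -1.3] gap 0.716 v 0.011
inhand2 4589 ang 38.2 ny -0.0602 c mm [-3.62  0.   55.39] world [ 0.5542 -0.2581  0.0919] n [-0.014 -0.008  1.   ]
W [ 0.5549 -0.2579  0.0919]
-0.011 0.065 -0.032 [107. 552.]
-0.011 0.065 0.032 [665. 552.]
-0.011 0.067 -0.032 [110. 542.]
-0.011 0.067 0.032 [662. 542.]
-0.011 0.069 -0.032 [113. 532.]
-0.011 0.069 0.032 [659. 532.]
0.011 0.065 -0.032 [ 93. 380.]
0.011 0.065 0.032 [678. 380.]
0.011 0.067 -0.032 [ 96. 372.]
0.011 0.067 0.032 [674. 372.]
0.011 0.069 -0.032 [100. 364.]
0.011 0.069 0.032 [671. 363.]
```

View pics/o18.png

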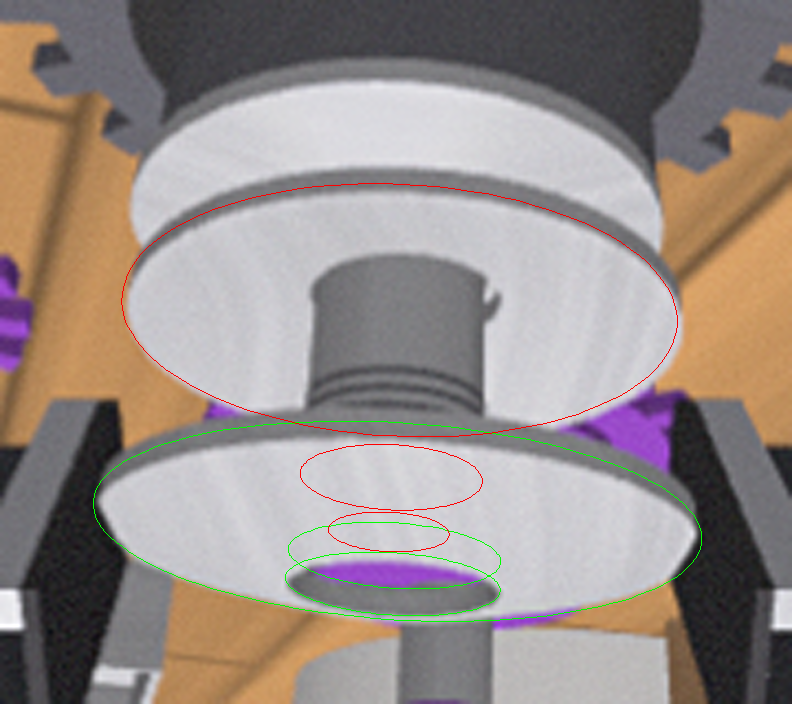

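arm_command(steps=[0,0,3,0,0,0,0,0,5,0,0,0,0,0,7,0,0,0,0,0,7,0,0,0], force=40)

```text
clock: 15.8
tcp_pos: [0.5449, -0.2228, 0.2058]
tool_rot: [-3.089, 0.665, 1.927]
wrist_force: [0.7, -0.4, -0.3]
finger_gap: 0.715
```

Run:
```python
from h import *
logs()
grab('wrist','w19.png'); p,d,ci=grab('scene','scene2.png'); C=cloud(d,ci)
hsv=cv2.cvtColor(p,cv2.COLOR_RGB2HSV); m=((hsv[...,0]>130)&(hsv[...,0]<150)&(hsv[...,1]>120)).astype(np.uint8)
n,lab,st,ce=cv2.connectedComponentsWithStats(m)
for i in range(1,n):
    if st[i,4]<200: continue
    Q=C[(lab==i)&(d>0)]; print(ce[i].round(),st[i,4],'mean',Q.mean(0).round(3),'min',Q.min(0).round(3),'max',Q.max(0).round(3))
    T=Q[(Q[:,2]>.042)&(Q[:,2]<.058)]
    if len(T)>20: print('  top',len(T),T.mean(0).round(4),cv2.minEnclosingCircle((T[:,:2]*1000).astype(np.float32)), np.histogram(Q[:,2],bins=np.arange(0,.07,.005))[0])
```

```text
t 15.8 q [-0.297  0.117  1.794 -0.691  0.957 -0.305] tcp [ 0.5449 -0.2228  0.2058] rpy [-3.089  0.665  1.927] F [ 0.7 -0.4 -0.3] gap 0.715 v 0.042
[159. 197.] 746 mean [ 0.32  -0.282  0.036] min [ 0.254 -0.324  0.004] max [ 0.514 -0.242  0.204]
  top 271 [ 0.3103 -0.2717  0.0505] ((302.24639892578125, -269.57379150390625), 31.57355308532715) [  2   6   2  89 216  52  35  43  36  53 200   1   0   0]
[126. 255.] 1451 mean [ 0.474 -0.384  0.032] min [ 0.395 -0.44  -0.001] max [ 0.516 -0.328  0.081]
  top 454 [ 0.4671 -0.3845  0.0506] ((458.0429382324219, -384.9050598144531), 32.1219596862793) [  1   0   2 328 460  68  53  54  52  93 331   0   2   0]
[287. 290.] 1665 mean [ 0.697 -0.107  0.032] min [ 0.627 -0.157  0.001] max [ 0.741 -0.044  0.085]
  top 515 [ 0.69   -0.1046  0.0509] ((682.9351806640625, -101.73686218261719), 31.166858673095703) [  4   0   4 256 697  76  39  49  41  68 419   1   0   0]
[127. 316.] 2043 mean [ 0.628 -0.404  0.032] min [ 0.558 -0.462  0.001] max [ 0.67  -0.348  0.084]
  top 641 [ 0.6216 -0.4043  0.0505] ((615.28271484375, -404.5499267578125), 32.31059646606445) [  3   0   6 437 720  73  54  62  50 159 457   1   0   1]
```

View pics/scene2.png

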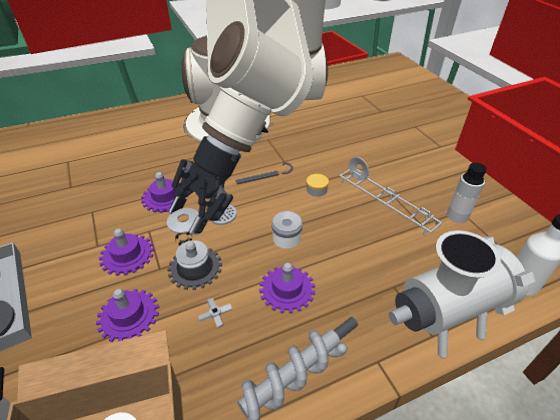

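arm_command(steps=[11.2,21.2,0.5,0,0,0,11.2,21.2,0.5,0,0,0,11.2,21.2,0.5,0,0,0,11.2,21.2,0.5,0,0,0,11.2,21.2,0.5,0,0,0,11.2,21.2,0.5,0,0,0,11.2,21.2,0.5,0,0,0])

```text
clock: 16.6
tcp_pos: [0.6559, -0.0099, 0.2058]
tool_rot: [-3.082, 0.662, 1.933]
wrist_force: [-0.9, 0.4, -0.9]
finger_gap: 0.719
```

```bash
cat >> h.py <<'E'
def arbor(x,y,zlo=.06,zhi=.085):
    from scipy.optimize import least_squares
    p,d,ci=load('wrist'); C=cloud(d,ci)
    for k in range(4):
        w=np.hypot(C[...,0]-x,C[...,1]-y); Q=C[(d>0)&(w<.018)&(C[...,2]>zlo)&(C[...,2]<zhi)]
        r=least_squares(lambda v:np.hypot(Q[:,0]-v[0],Q[:,1]-v[1])-.01,[x,y],loss='soft_l1',f_scale=.0005); x,y=r.x
    print('arbor',x.round(4),y.round(4),len(Q)); return np.array([x,y,0])
E
python3 - <<'E'
from h import *
import h
logs(); p,d,ci=grab('wrist','w20.png'); A=arbor(.687,-.103); h.HUB=A
C=cloud(d,ci); w=np.hypot(C[...,0]-A[0],C[...,1]-A[1]); Q=C[(d>0)&(w<.029)&(w>.014)&(abs(C[...,2]-.05)<.01)]; print('bush top z',np.median(Q[:,2]),len(Q))
x=inhand2([0,0,1],-1); R0,p0=cur(); W=p0+R0@np.array([x[2],.0008,x[3]]); print('W',W.round(4),'shift to .108',((A+[0,0,.112]-W)*100).round(2))
n=R0@np.array([-np.sin(x[0]),x[1],-np.cos(x[0])])
overlay(p,ci,[(W-.001*n,n,.032,(0,255,0)),(W+.004*n,n,.01125,(0,255,0)),(A+[0,0,.09],[0,0,1],.0065,(255,0,0)),(A+[0,0,.084],[0,0,1],.01,(255,0,0)),(A+[0,0,.05],[0,0,1],.031,(255,0,0))],'o20.png',(200,160,360,340),4)
E
```

```text
t 16.6 q [ 0.1    0.355  1.496 -0.696  1.25  -0.028] tcp [ 0.6559 -0.0099  0.2058] rpy [-3.082  0.662  1.933] F [-0.9  0.4 -0.9] gap 0.719 v 0.032
arbor 0.6843 -0.1012 692
bush top z 0.05106547812827237 1635
inhand2 4592 ang 38.09 ny -0.0657 c mm [-2.26  0.   55.44] world [ 0.6651 -0.0455  0.164 ] n [-0.017 -0.008  1.   ]
W [ 0.6659 -0.0452  0.1639] shift to .108 [ 1.84 -5.6  -5.19]
```

View pics/o20.png

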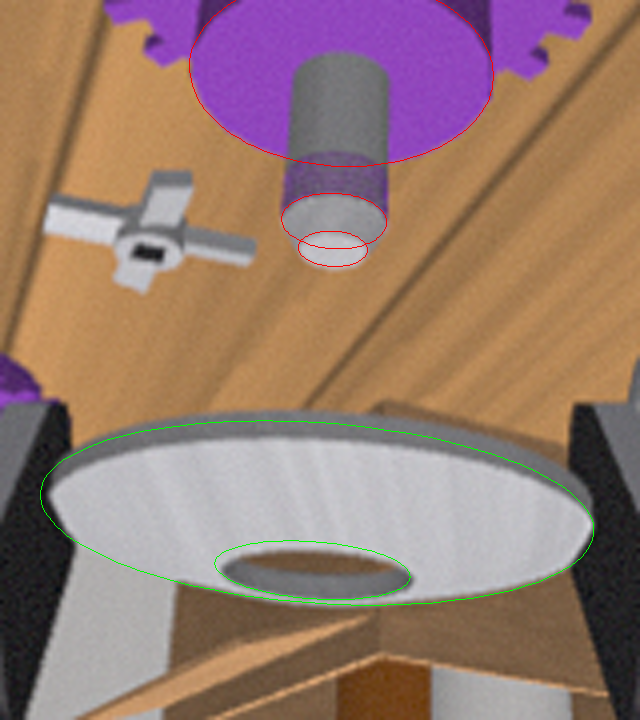

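arm_command(steps=[1.8,-5.46,-1,0,0,0,1.8,-5.46,-3,0,0,0,1.8,-5.46,-5,0,0,0,1.8,-5.46,-6.5,0,0,0,1.8,-5.46,-7.5,0,0,0,1.8,-5.46,-7.5,0,0,0])

```text
clock: 17.25
tcp_pos: [0.673, -0.0649, 0.1296]
tool_rot: [-3.08, 0.661, 1.933]
wrist_force: [0.1, 0.9, -0.8]
finger_gap: 0.714
```

Run:
```python
from h import *
import h
h.HUB=np.array([.6843,-.1012,0])
chk('o21.png',-1,.062,1,.05,(190,170,370,330),4.4)
```

```text
t 17.25 q [ 0.011  0.444  1.541 -0.736  1.096 -0.002] tcp [ 0.673  -0.0649  0.1296] rpy [-3.08   0.661  1.933] F [ 0.1  0.9 -0.8] gap 0.714 v 0.029
inhand2 4728 ang 37.51 ny -0.0528 c mm [-1.05  0.   55.71] world [ 0.6827 -0.0988  0.0877] n [-0.008  0.006  1.   ]
W [ 0.6835 -0.0985  0.0877]
```

View pics/o21.png

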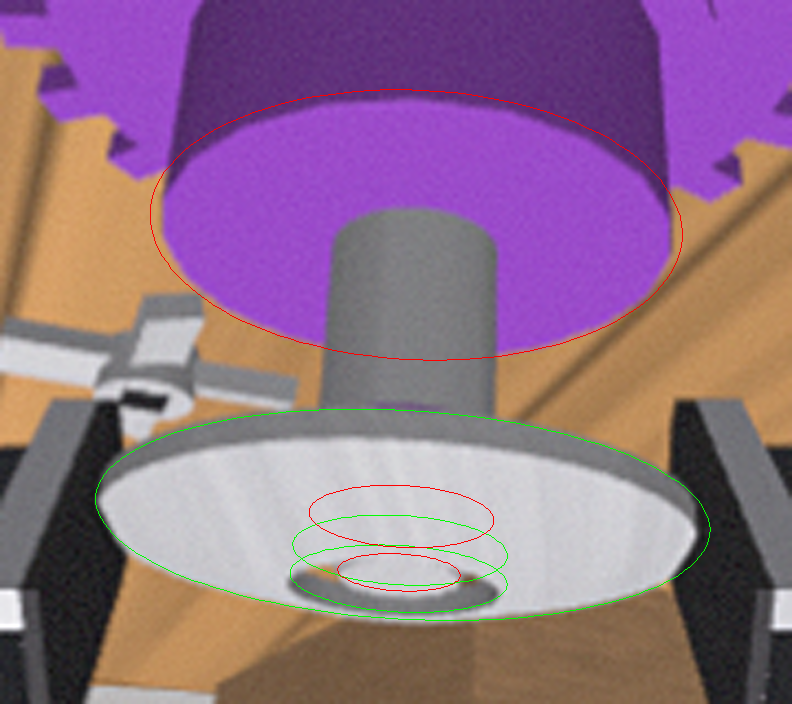

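arm_command(steps=[0.06,-0.03,-0.5,0,0,0,0.06,-0.03,-1.0,0,0,0,0.06,-0.03,-1.5,0,0,0,0.06,-0.03,-2.0,0,0,0,0.06,-0.03,-2.5,0,0,0,0.06,-0.03,-2.5,0,0,0])

```text
clock: 17.9
tcp_pos: [0.6739, -0.0651, 0.105]
tool_rot: [-3.081, 0.662, 1.933]
wrist_force: [1.0, 1.9, -4.2]
finger_gap: 0.717
```

Run:
```python
from h import *
import h
h.HUB=np.array([.6843,-.1012,0])
chk('o22.png',-1,.062,1,.05,(190,170,370,330),4.4)
```

```text
t 17.9 q [ 0.011  0.473  1.555 -0.752  1.063  0.032] tcp [ 0.6739 -0.0651  0.105 ] rpy [-3.081  0.662  1.933] F [ 1.   1.9 -4.2] gap 0.717 v 0.01
inhand2 4771 ang 37.64 ny -0.0592 c mm [-4.49  0.   56.52] world [ 0.6843 -0.1021  0.0635] n [-0.012  0.002  1.   ]
W [ 0.685  -0.1018  0.0635]
```

View pics/o22.png

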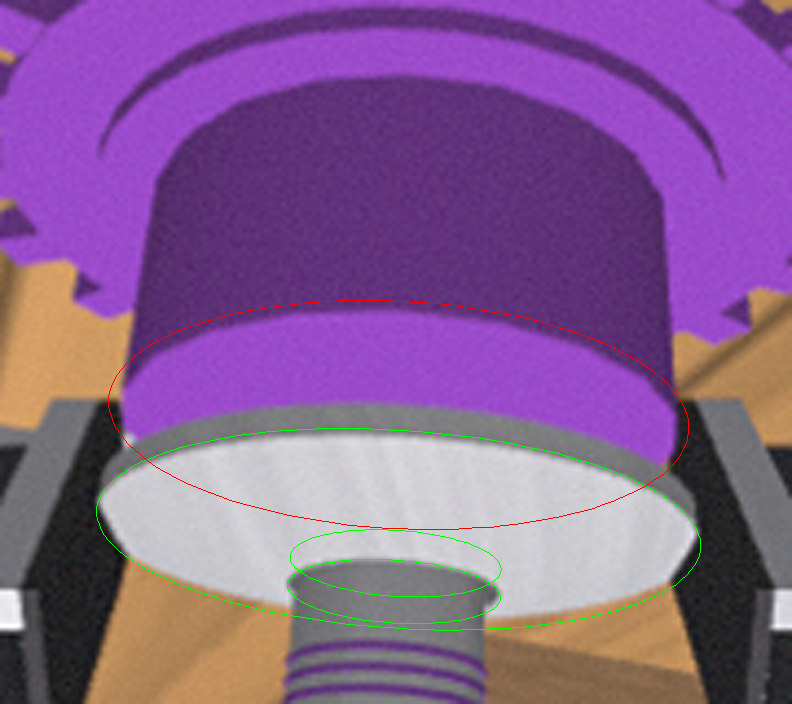

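arm_command(steps=[0,-0.02,-0.3,0,0,0,0,-0.02,-0.55,0,0,0,0,-0.02,-0.75,0,0,0,0,-0.02,-0.9,0,0,0,0,-0.02,-0.9,0,0,0])

```text
clock: 18.45
tcp_pos: [0.674, -0.0653, 0.0967]
tool_rot: [-3.081, 0.662, 1.933]
wrist_force: [-4.0, 3.9, 4.2]
finger_gap: 0.719
```

Run:
```python
from h import *
import h
h.HUB=np.array([.6843,-.1012,0])
chk('o23.png',-1,.062,1,.05,(190,170,370,330),4.4)
```

```text
t 18.45 q [ 0.011  0.484  1.56  -0.758  1.052  0.044] tcp [ 0.674  -0.0653  0.0967] rpy [-3.081  0.662  1.933] F [-4.   3.9  4.2] gap 0.719 v 0.003
inhand2 6350 ang 33.67 ny -0.0604 c mm [-4.31  0.   55.7 ] world [ 0.6842 -0.1016  0.0555] n [-0.036  0.067  0.997]
W [ 0.6849 -0.1013  0.0555]
```

View pics/o23.png

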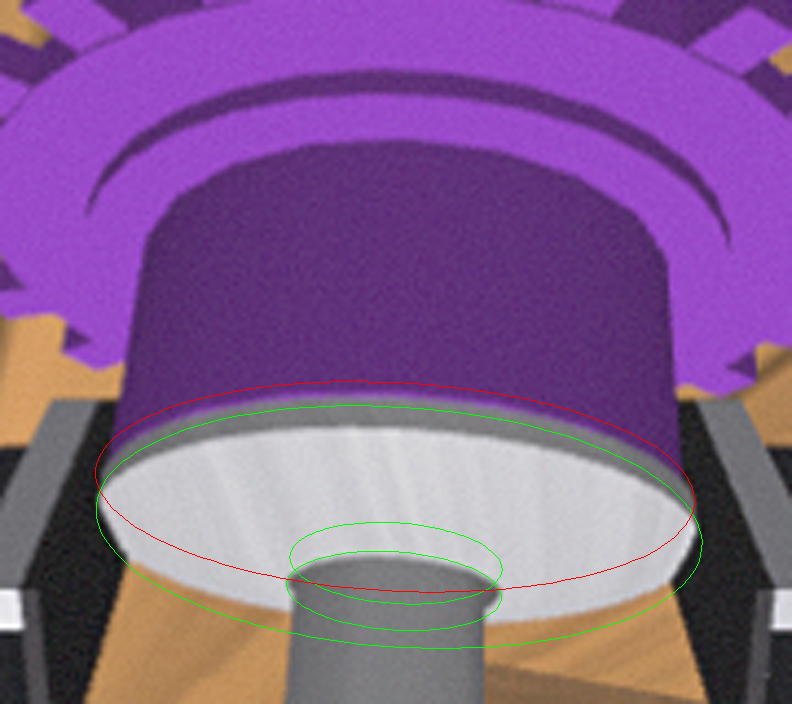

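arm_command(steps=[0,0,-0.12,0,0,0,0,0,-0.12,0,0,0])

```text
clock: 18.7
tcp_pos: [0.674, -0.0653, 0.0965]
tool_rot: [-3.081, 0.663, 1.932]
wrist_force: [-8.2, 6.4, 11.8]
finger_gap: 0.718
```

arm_command(steps=[0,0,0,0,0,0,0,0,0,0,0,0,0,0,0,0,0,0], jaw=7.8)

```text
clock: 19.0
tcp_pos: [0.6741, -0.0654, 0.0965]
tool_rot: [-3.081, 0.663, 1.932]
wrist_force: [-0.7, 0.5, -0.0]
finger_gap: 0.914
```

Run:
```python
from h import *
logs(); p,d,ci=grab('wrist','w24.png'); R0,p0=cur(); print('back 10cm',(-R0[:,2]*10).round(2))
```

```text
t 19.0 q [ 0.011  0.484  1.56  -0.759  1.052  0.045] tcp [ 0.6741 -0.0654  0.0965] rpy [-3.081  0.663  1.932] F [-0.7  0.5 -0. ] gap 0.914 v 0.002
back 10cm [-1.61  5.96  7.87]
```

View pics/w24.png

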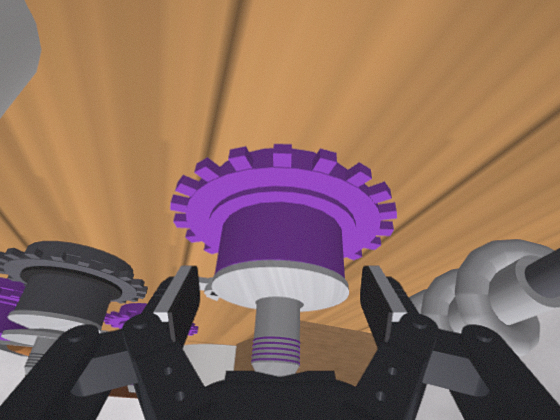

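Run:
```python
from h import *
p,d,ci=load('wrist'); C=cloud(d,ci); R0,p0=cur(); T=(C-p0)@R0*1000
for s in(-1,1):
    k=(d>0)&(s*T[...,1]>36)&(s*T[...,1]<56)&(np.abs(T[...,0])<16)&(T[...,2]>30)&(T[...,2]<75)
    Q=T[k]
    for z in range(44,76,2):
        q=Q[(Q[:,2]>=z)&(Q[:,2]<z+2)]
        if len(q)>1: print(s,z,len(q),'x',q[:,0].min().round(1),q[:,0].max().round(1),'|y|',np.abs(q[:,1]).min().round(1),np.abs(q[:,1]).max().round(1))
```

```text
-1 44 137 x -11.6 11.7 |y| 37.4 51.4
-1 46 123 x -11.3 11.5 |y| 37.4 51.9
-1 48 115 x -10.9 11.5 |y| 37.6 51.4
-1 50 109 x -11.4 11.8 |y| 37.8 51.6
-1 52 104 x -11.0 11.6 |y| 37.6 50.2
-1 54 95 x -11.0 11.4 |y| 37.8 49.6
-1 56 74 x -11.1 11.2 |y| 37.9 44.4
-1 58 59 x -10.2 10.7 |y| 38.0 44.6
-1 60 26 x -9.2 8.5 |y| 38.1 38.7
1 44 143 x -11.2 11.3 |y| 39.5 53.5
1 46 132 x -11.2 11.4 |y| 39.6 53.6
1 48 122 x -11.6 11.7 |y| 39.7 53.7
1 50 119 x -11.2 11.3 |y| 39.5 53.0
1 52 109 x -10.9 11.5 |y| 39.5 52.7
1 54 97 x -11.5 11.5 |y| 39.7 51.9
1 56 78 x -11.1 11.2 |y| 39.4 46.3
1 58 58 x -10.9 10.5 |y| 39.6 46.4
1 60 21 x -8.5 7.3 |y| 39.7 40.2
1 62 2 x -5.0 6.8 |y| 40.1 40.2
```

arm_command(steps=[-0.5,2,2.6,0,0,0,-1.1,4,5.3,0,0,0,-1.6,6,8.5,0,0,0,-1.6,6,10,0,0,0], jaw=8.54)

```text
clock: 19.45
tcp_pos: [0.6583, -0.0034, 0.1994]
tool_rot: [-3.085, 0.664, 1.932]
wrist_force: [1.2, -0.3, -0.1]
finger_gap: 1.0
```

Run:
```python
from h import *
logs(); p,d,ci=grab('wrist','w25.png')
A=np.array([.6843,-.1012,0])
from fit import fit
C=cloud(d,ci); w=np.hypot(C[...,0]-A[0],C[...,1]-A[1]); m=(d>0)&(w<.035)&(w>.0125)&(abs(C[...,2]-.054)<.008)
b=fit(C[m],A+[0,0,.054],np.array([0,0,1.])); print([(k[0]*1e6,k[1],k[2].round(4),k[3].round(3)) for k in b]); arbor(*A[:2])
R=Rtool([0,0,-1],[np.cos(np.radians(18.7)),np.sin(np.radians(18.7)),0]); rel(R,A+[0,0,.054+.11]); rel(R,A+[0,0,.054+.062])
```

```text
t 19.45 q [ 0.11   0.366  1.495 -0.699  1.246 -0.012] tcp [ 0.6583 -0.0034  0.1994] rpy [-3.085  0.664  1.932] F [ 1.2 -0.3 -0.1] gap 1.0 v 0.195
[(np.float64(1949.6433757052264), -1, array([ 0.6842, -0.0995,  0.0551]), array([-0.018,  0.052,  0.999])), (np.float64(6519.509297513784), 1, array([ 0.6847, -0.1019,  0.0541]), array([-0.032,  0.099,  0.995]))]
arbor 0.6843 -0.1012 694
shift cm [ 2.54 -9.68 -3.7 ] rotvec [36.87  9.97 -0.79] |rv| 38.2 dist 0.107
shift cm [ 2.54 -9.68 -8.5 ] rotvec [36.87  9.97 -0.79] |rv| 38.2 dist 0.131
```

View pics/w25.png

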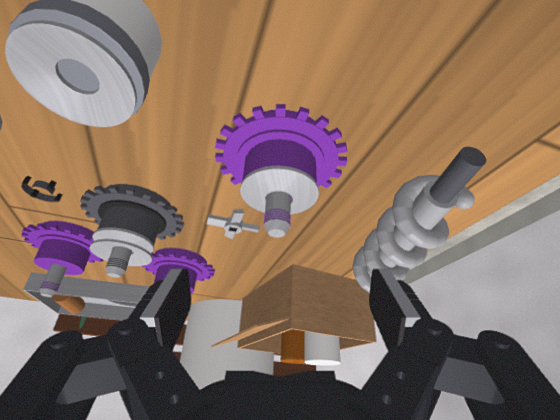

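arm_command(steps=[2.5,-9.8,0.5,36.9,10,-0.8,2.5,-9.8,0.5,36.9,10,-0.8,2.5,-9.8,0.5,36.9,10,-0.8,2.5,-9.8,0.5,36.9,10,-0.8,2.5,-9.8,0.5,36.9,10,-0.8,2.5,-9.8,-1,36.9,10,-0.8,2.5,-9.8,-1,36.9,10,-0.8])

```text
clock: 20.2
tcp_pos: [0.6831, -0.103, 0.1874]
tool_rot: [-3.137, -0.001, 1.896]
wrist_force: [-0.5, -0.2, -1.2]
finger_gap: 1.001
```

Run:
```python
from h import *
logs(); p,d,ci=grab('wrist','w26.png')
A=arbor(.6843,-.1012)
from fit import fit
C=cloud(d,ci); w=np.hypot(C[...,0]-A[0],C[...,1]-A[1]); m=(d>0)&(w<.035)&(w>.0125)&(abs(C[...,2]-.054)<.008)
b=fit(C[m],A+[0,0,.054],np.array([0,0,1.])); print([(k[0]*1e6,k[1],k[2].round(4),k[3].round(3)) for k in b])
R=Rtool([0,0,-1],[np.cos(np.radians(18.7)),np.sin(np.radians(18.7)),0]); rel(R,A-.001*AX+[0,0,.054+.0625])
```

```text
t 20.2 q [-0.26   0.448  1.292 -0.002  1.405 -0.585] tcp [ 0.6831 -0.103   0.1874] rpy [-3.137e+00 -1.000e-03  1.896e+00] F [-0.5 -0.2 -1.2] gap 1.001 v 0.031
arbor 0.6843 -0.1013 484
[(np.float64(1359.4002207981032), -1, array([ 0.6847, -0.1011,  0.0549]), array([-0.002,  0.006,  1.   ])), (np.float64(8513.925901199376), 1, array([ 0.6851, -0.1027,  0.0533]), array([-0.002,  0.002,  1.   ]))]
shift cm [ 0.01  0.08 -7.21] rotvec [ 0.05 -0.18  0.01] |rv| 0.2 dist 0.072
```

View pics/w26.png

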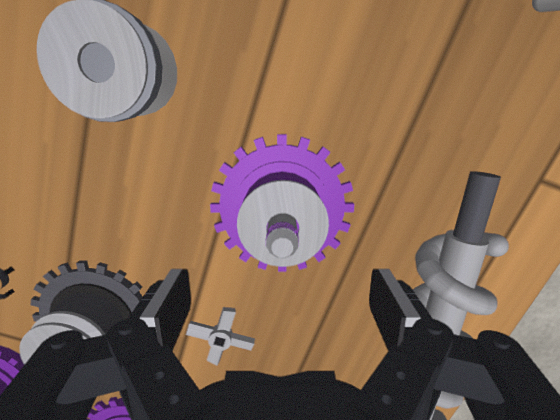

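Run:
```python
from h import *
p,d,ci=load('wrist'); C=cloud(d,ci); R0,p0=cur(); T=(C-p0)@R0
m=(d>.2)&(C[...,2]>.03)&(T[...,1]>.035)&(np.abs(T[...,0])<.06)
Q=T[m]; Z=C[m][:,2]; print(len(Q), Q[:,1].min() if len(Q) else '', Q[:,0].min(),Q[:,0].max(),Z.max())
```

```text
6240 0.1101072925045444 -0.059973784392564254 0.03303979668837939 0.0686119154091061
```

arm_command(steps=[0,0.08,-3,0,-0.2,0,0,0.08,-5.5,0,-0.2,0,0,0.08,-7.1,0,-0.2,0,0,0.08,-7.1,0,-0.2,0])

```text
clock: 20.65
tcp_pos: [0.6824, -0.1007, 0.1153]
tool_rot: [-3.138, -0.0, 1.898]
wrist_force: [0.2, 0.8, 0.3]
finger_gap: 1.001
```

arm_command(steps=[0,0,0,0,0,0,0,0,0,0,0,0,0,0,0,0,0,0,0,0,0,0,0,0], jaw=5.5, force=30)

```text
clock: 21.05
tcp_pos: [0.6829, -0.1006, 0.1169]
tool_rot: [-3.14, 0.001, 1.898]
wrist_force: [-2.2, 2.5, 7.7]
finger_gap: 0.724
```

Run:
```python
from h import *
logs(); p,d,ci=grab('wrist','w27.png')
```

```text
t 21.05 q [-0.257  0.5    1.367 -0.002  1.276 -0.584] tcp [ 0.6829 -0.1006  0.1169] rpy [-3.140e+00  1.000e-03  1.898e+00] F [-2.2  2.5  7.7] gap 0.724 v 0.001
```

View pics/w27.png

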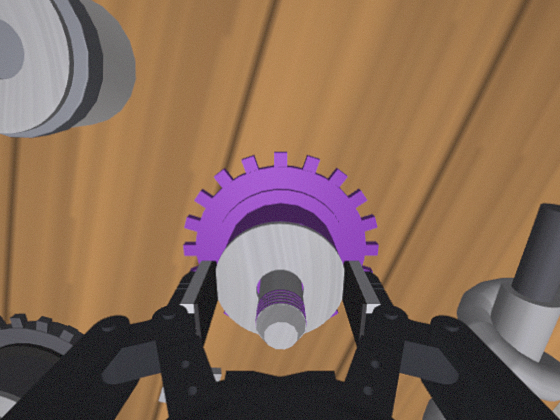

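arm_command(steps=[0,0,0.2,0,0,0,0,0,0.5,0,0,0,0,0,0.8,0,0,0,0,0,0.8,0,0,0])

```text
clock: 21.5
tcp_pos: [0.6831, -0.1007, 0.1255]
tool_rot: [-3.141, 0.001, 1.898]
wrist_force: [-0.2, 0.4, -0.8]
finger_gap: 0.72
```

Run:
```python
from h import *
logs(); p,d,ci=grab('wrist','w28.png'); p,d,ci=load('wrist')
cv2.imwrite('pics/w28z.png',cv2.resize(p[200:370,180:380],None,fx=4,fy=4,interpolation=cv2.INTER_CUBIC)[:600,:,::-1])
```

```text
t 21.5 q [-0.257  0.492  1.359 -0.002  1.29  -0.584] tcp [ 0.6831 -0.1007  0.1255] rpy [-3.141e+00  1.000e-03  1.898e+00] F [-0.2  0.4 -0.8] gap 0.72 v 0.008
```

View pics/w28z.png

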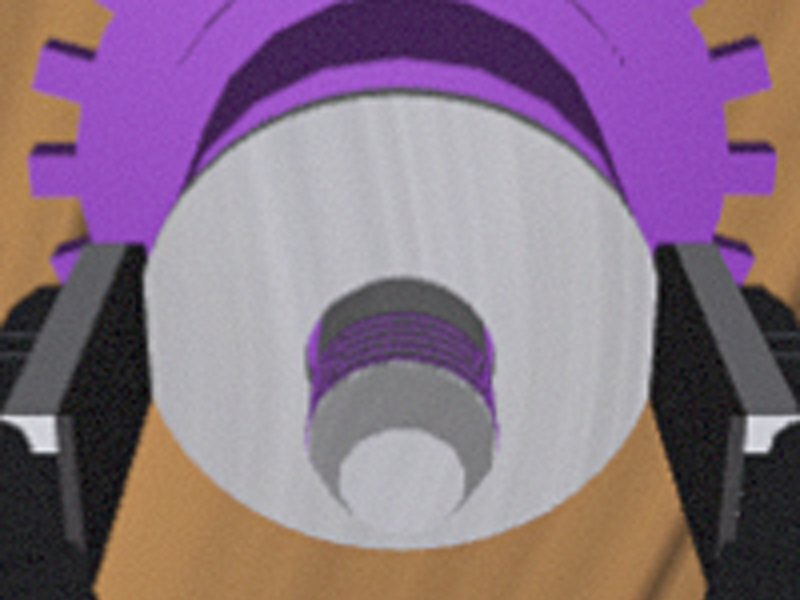

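arm_command(steps=[0,0,3,0,0,0,0,0,7,0,0,0,-3,-2,7.5,0,0,0,-7,-4.7,7.5,0,0,0,-11,-7.4,7.5,0,0,0,-14.9,-10.1,7.5,0,0,0,-14.9,-10.1,7.5,0,0,0,-14.9,-10.1,7.5,0,0,0])

```text
clock: 22.35
tcp_pos: [0.5336, -0.2023, 0.2006]
tool_rot: [-3.141, 0.002, 1.896]
wrist_force: [0.2, 0.6, 0.4]
finger_gap: 0.718
```

Run:
```python
from h import *
logs(); p,d,ci=grab('wrist','w29.png')
H=arbor(.5544,-.2587,.072,.085)
from fit import fit
C=cloud(d,ci); w=np.hypot(C[...,0]-H[0],C[...,1]-H[1]); m=(d>0)&(w<.035)&(w>.0125)&(abs(C[...,2]-.062)<.007)
b=fit(C[m],H+[0,0,.062],np.array([0,0,1.])); print([(k[0]*1e6,k[1],k[2].round(4),k[3].round(3)) for k in b])
x=inhand2([0,0,1],-1); R0,p0=cur(); n=R0@np.array([-np.sin(x[0]),x[1],-np.cos(x[0])]); W=p0+R0@np.array([x[2],.0008,x[3]])
overlay(p,ci,[(W-.001*n,n,.032,(0,255,0)),(W+.004*n,n,.01125,(0,255,0)),(H+[0,0,.09],[0,0,1],.0065,(255,0,0)),(H+[0,0,.084],[0,0,1],.01,(255,0,0)),(b[0][2]+[0,0,.004],[0,0,1],.032,(255,0,0))],'o29.png',(190,170,370,350),4)
print('W',W.round(4),((H-W)*100).round(2))
```

```text
t 22.35 q [-4.970e-01  1.970e-01  1.595e+00 -1.000e-03  1.348e+00 -8.220e-01] tcp [ 0.5336 -0.2023  0.2006] rpy [-3.141e+00  2.000e-03  1.896e+00] F [0.2 0.6 0.4] gap 0.718 v 0.033
arbor 0.5542 -0.2583 254
[(np.float64(77.55200618879782), 1, array([ 0.554 , -0.2577,  0.0627]), array([ 0.018, -0.023,  1.   ])), (np.float64(241.80196780371952), -1, array([ 0.5578, -0.2642,  0.0571]), array([ 0.126, -0.23 ,  0.965]))]
inhand2 9206 ang -0.21 ny -0.0033 c mm [-2.05  0.   62.  ] world [ 0.5349 -0.2038  0.1385] n [-0.004  0.004  1.   ]
W [ 0.5356 -0.2035  0.1385] [  1.86  -5.48 -13.85]
```

View pics/o29.png

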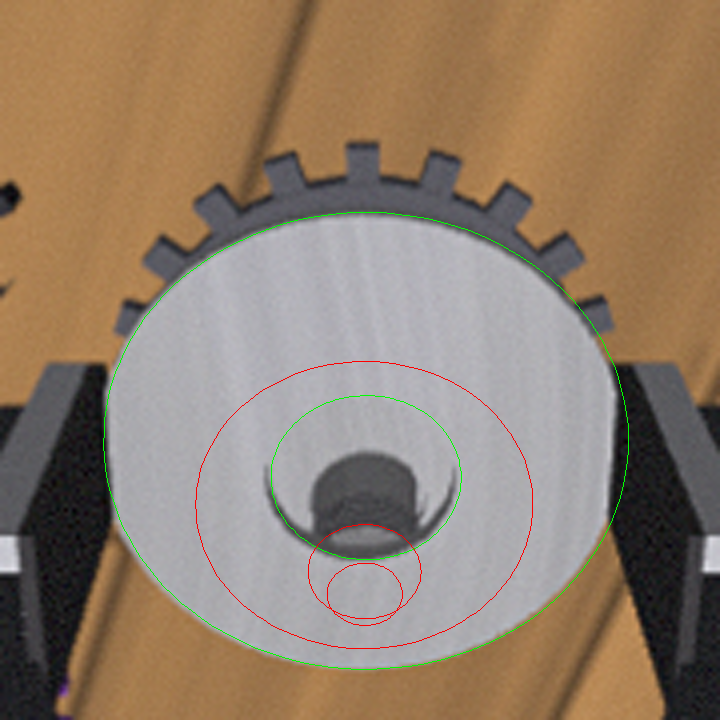

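arm_command(steps=[1.93,-5.48,-0.5,0,0,0,1.93,-5.48,-2,0,0,0,1.93,-5.48,-4.2,0,0,0,1.93,-5.48,-4.2,0,0,0,1.93,-5.48,-4.2,0,0,0])

```text
clock: 22.9
tcp_pos: [0.554, -0.2558, 0.1584]
tool_rot: [-3.141, 0.001, 1.899]
wrist_force: [0.4, 0.3, 0.1]
finger_gap: 0.72
```

```bash
cat >> h.py <<'E'
def chkv(name,H,sg,zs,box=(190,170,370,350),f=4,ycor=.0002):
    logs(); p,d,ci=grab('wrist'); x=inhand2([0,0,1],sg)
    R0,p0=cur(); c=np.array([x[2],ycor,x[3]]); n=R0@np.array([-np.sin(x[0]),x[1],-np.cos(x[0])]); W=p0+R0@c
    G=(0,255,0);Rd=(255,0,0);U=[0,0,1]
    L=[(W+(.004 if sg>0 else -.001)*n,n,.032,G),(W+(-.001 if sg>0 else .004)*n,n,.01125,G),(W+(-.004 if sg>0 else .001)*n,n,.01125,G),(H+[0,0,.09],U,.0065,Rd),(H+[0,0,.084],U,.01,Rd),(H+[0,0,zs],U,.032,Rd)]
    overlay(p,ci,L,name,box,f); print('W',W.round(4)); return x
E
python3 - <<'E'
from h import *
chkv('o30.png',np.array([.5543,-.2585,0]),-1,.066)
E
```

```text
t 22.9 q [-5.580e-01  3.100e-01  1.544e+00 -1.000e-03  1.288e+00 -8.860e-01] tcp [ 0.554  -0.2558  0.1584] rpy [-3.141e+00  1.000e-03  1.899e+00] F [0.4 0.3 0.1] gap 0.72 v 0.026
inhand2 9723 ang -0.35 ny -0.0094 c mm [-1.1   0.   63.06] world [ 0.5546 -0.2571  0.0961] n [-0.011  0.004  1.   ]
W [ 0.5547 -0.257   0.0961]
```

View pics/o30.png

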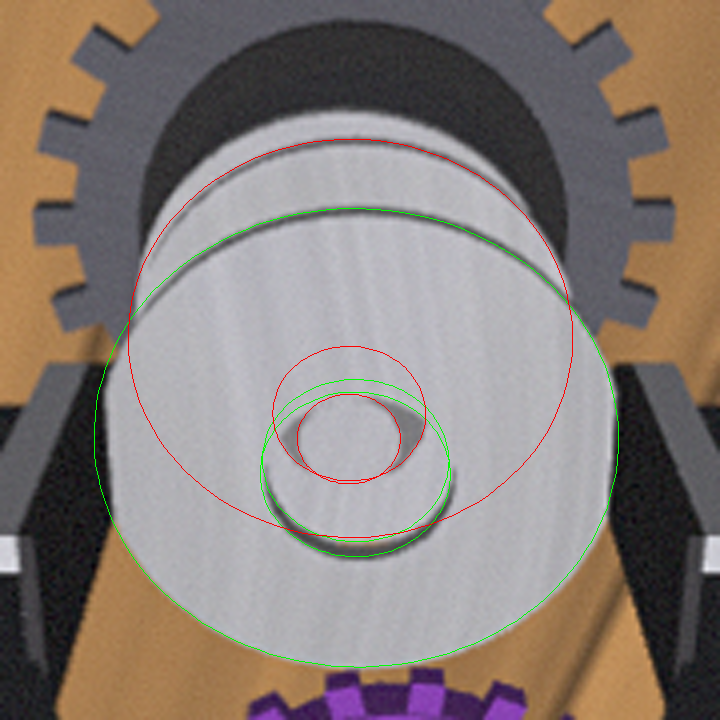

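arm_command(steps=[-0.1,-0.17,0,0,0,0,-0.1,-0.17,-0.3,0,0,0,-0.1,-0.17,-0.6,0,0,0,-0.1,-0.17,-0.6,0,0,0])

```text
clock: 23.35
tcp_pos: [0.553, -0.2575, 0.1528]
tool_rot: [-3.141, 0.001, 1.899]
wrist_force: [-0.1, 0.8, -0.5]
finger_gap: 0.719
```

Run:
```python
from h import *
chkv('o31.png',np.array([.5543,-.2585,0]),-1,.066)
```

```text
t 23.35 q [-5.620e-01  3.140e-01  1.551e+00 -1.000e-03  1.276e+00 -8.890e-01] tcp [ 0.553  -0.2575  0.1528] rpy [-3.141e+00  1.000e-03  1.899e+00] F [-0.1  0.8 -0.5] gap 0.719 v 0.007
inhand2 9945 ang 0.2 ny -0.0116 c mm [-2.42  0.   62.41] world [ 0.5539 -0.26    0.0906] n [-0.01  -0.005  1.   ]
W [ 0.5541 -0.2599  0.0906]
```

View pics/o31.png

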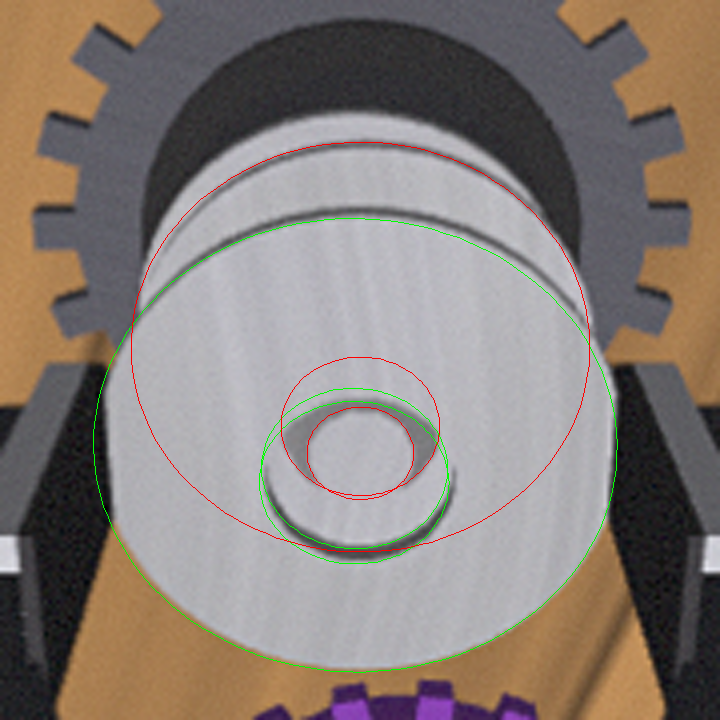

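arm_command(steps=[0,0,-0.5,0,0,0,0,0,-1.0,0,0,0,0,0,-1.4,0,0,0,0,0,-1.7,0,0,0,0,0,-1.7,0,0,0])

```text
clock: 23.9
tcp_pos: [0.5529, -0.2575, 0.1354]
tool_rot: [-3.141, 0.001, 1.899]
wrist_force: [-1.2, -0.5, -0.6]
finger_gap: 0.722
```

Run:
```python
from h import *
chkv('o32.png',np.array([.5543,-.2585,0]),-1,.066)
```

```text
t 23.9 q [-5.620e-01  3.300e-01  1.568e+00 -1.000e-03  1.244e+00 -8.890e-01] tcp [ 0.5529 -0.2575  0.1354] rpy [-3.141e+00  1.000e-03  1.899e+00] F [-1.2 -0.5 -0.6] gap 0.722 v 0.009
inhand2 9276 ang -0.27 ny -0.0093 c mm [-1.88  0.   62.5 ] world [ 0.5536 -0.2594  0.0733] n [-0.01   0.003  1.   ]
W [ 0.5538 -0.2594  0.0733]
```

View pics/o32.png

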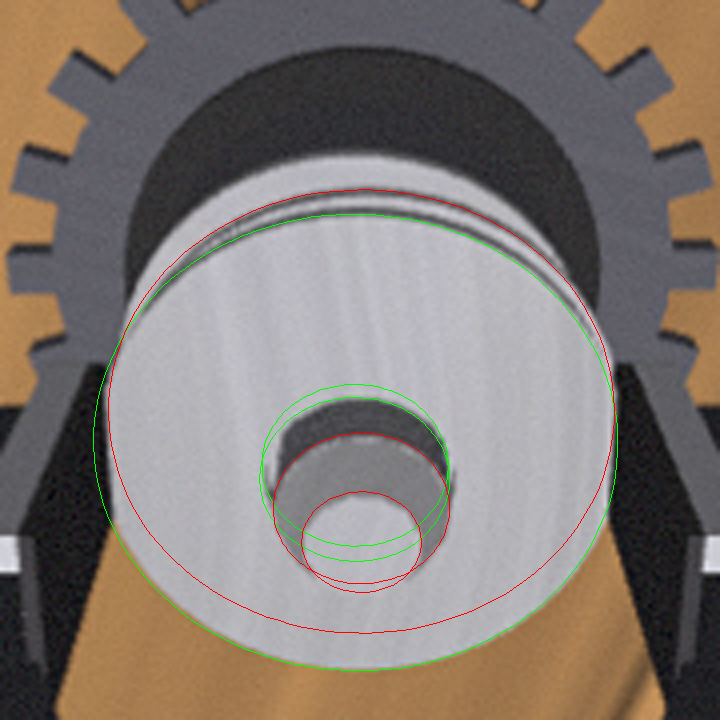

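arm_command(steps=[0,0,-0.15,0,0,0,0,0,-0.25,0,0,0,0,0,-0.32,0,0,0,0,0,-0.32,0,0,0])

```text
clock: 24.35
tcp_pos: [0.5531, -0.2576, 0.1331]
tool_rot: [-3.141, 0.002, 1.899]
wrist_force: [-1.9, 1.1, 5.7]
finger_gap: 0.722
```

Run:
```python
from h import *
chkv('o33.png',np.array([.5543,-.2585,0]),-1,.066)
```

```text
t 24.35 q [-5.620e-01  3.320e-01  1.570e+00 -1.000e-03  1.238e+00 -8.890e-01] tcp [ 0.5531 -0.2576  0.1331] rpy [-3.141e+00  2.000e-03  1.899e+00] F [-1.9  1.1  5.7] gap 0.722 v 0.002
inhand2 9099 ang -0.24 ny -0.0109 c mm [-1.76  0.   62.14] world [ 0.5537 -0.2594  0.071 ] n [-0.012  0.002  1.   ]
W [ 0.5539 -0.2594  0.071 ]
```

View pics/o33.png

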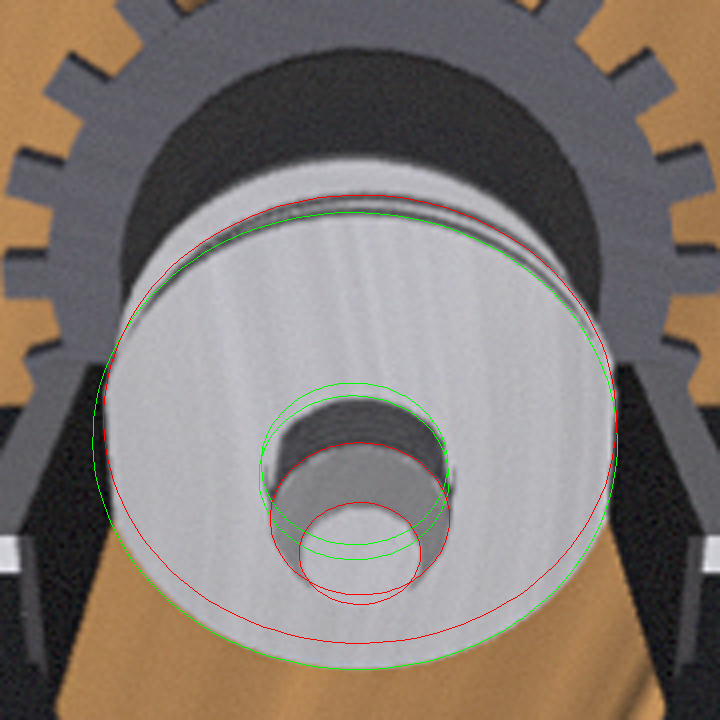

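arm_command(steps=[0,0,0,0,0,0,0,0,0,0,0,0,0,0,0,0,0,0], jaw=7.6)

```text
clock: 24.7
tcp_pos: [0.5531, -0.2576, 0.1331]
tool_rot: [-3.141, 0.002, 1.899]
wrist_force: [-0.8, 0.5, 0.5]
finger_gap: 0.89
```

arm_command(steps=[0,0,3,0,0,0,0,0,6,0,0,0,-1.5,4.5,8,0,0,0,-2,6,8,0,0,0], jaw=8.54)

```text
clock: 25.1
tcp_pos: [0.533, -0.1959, 0.2157]
tool_rot: [3.139, 0.004, 1.899]
wrist_force: [1.2, 0.0, -0.0]
finger_gap: 1.0
```

Run:
```python
from h import *
logs(); p,d,ci=grab('wrist','w34.png')
H=arbor(.5543,-.2585,.076,.085)
from fit import fit
C=cloud(d,ci); w=np.hypot(C[...,0]-H[0],C[...,1]-H[1]); m=(d>0)&(w<.035)&(w>.0125)&(abs(C[...,2]-.07)<.008)
b=fit(C[m],H+[0,0,.07],np.array([0,0,1.])); print([(k[0]*1e6,k[1],k[2].round(4),k[3].round(3)) for k in b])
cv2.imwrite('pics/w34z.png',cv2.resize(p[90:290,180:380],None,fx=3,fy=3,interpolation=cv2.INTER_CUBIC)[:,:,::-1])
R=Rg(55); c=np.array([.4405,.218,.057]); rel(R,c-.144*R[:,2])
```

```text
t 25.1 q [-4.880e-01  1.790e-01  1.585e+00 -1.000e-03  1.373e+00 -8.160e-01] tcp [ 0.533  -0.1959  0.2157] rpy [3.139 0.004 1.899] F [ 1.2  0.  -0. ] gap 1.0 v 0.272
arbor 0.5543 -0.2582 208
[(np.float64(1370.5670730484405), -1, array([ 0.5546, -0.2582,  0.0708]), array([-0.001,  0.018,  1.   ])), (np.float64(7428.000945542796), 1, array([ 0.5548, -0.2588,  0.0692]), array([-0.007,  0.027,  1.   ]))]
shift cm [-5.41 30.07 -7.49] rotvec [52.17 17.83 -0.1 ] |rv| 55.1 dist 0.315
```

View pics/w34z.png

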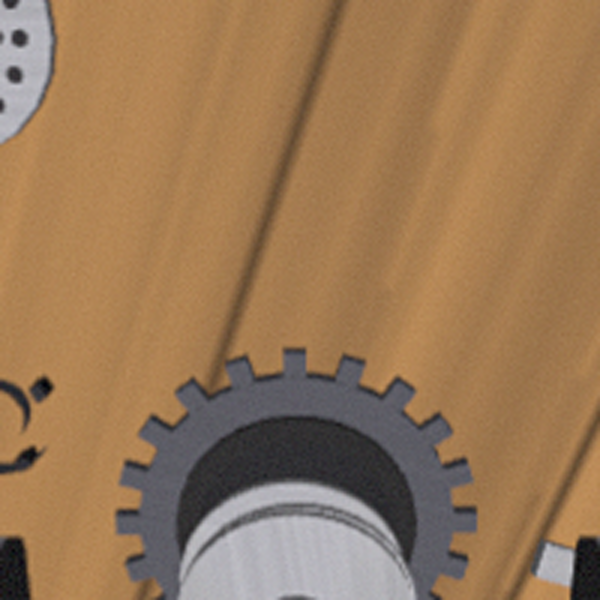

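arm_command(steps=[-5.4,30,-1,52.2,17.8,0,-5.4,30,-1,52.2,17.8,0,-5.4,30,-1,52.2,17.8,0,-5.4,30,-1,52.2,17.8,0,-5.4,30,-1,52.2,17.8,0,-5.4,30,-1,52.2,17.8,0,-5.4,30,-5,55,18.8,0,-5.4,30,-7.5,55,18.8,0])

```text
clock: 25.95
tcp_pos: [0.477, 0.1068, 0.1362]
tool_rot: [-3.136, -1.018, 1.895]
wrist_force: [-0.4, -0.5, 0.2]
finger_gap: 1.001
```

```bash
sed -i '$d' rk.py
cat >> rk.py <<'E'
c=b[0][2]; R=Rg(58); v=np.array([.0035,0,.061]); P=np.array([c[0],c[1],.0553])-.0009*AX*0-R@v
print('pre');rel(R,P-.09*R[:,2]); print('grasp');rel(R,P)
cv2.imwrite('pics/z.png',p[150:420,:,::-1])
E
python3 rk.py w35.png 0
```

```text
t 25.95 q [-0.31   0.374  1.791  0.759  1.699 -0.833] tcp [0.477  0.1068 0.1362] rpy [-3.136 -1.018  1.895] F [-0.4 -0.5  0.2] gap 1.001 v 0.383
0 2561 [(np.float64(520.5), 1, array([0.4401, 0.2175, 0.0545]), array([ 0.311, -0.949,  0.048])), (np.float64(4159.13), -1, array([0.4405, 0.2164, 0.0543]), array([ 0.312, -0.95 , -0.016]))]
pre
shift cm [ 0.53 -1.18 -0.11] rotvec [-0.11 -0.4  -0.08] |rv| 0.4 dist 0.013
grasp
shift cm [-1.92  6.05 -4.88] rotvec [-0.11 -0.4  -0.08] |rv| 0.4 dist 0.08
```

View pics/w35.png

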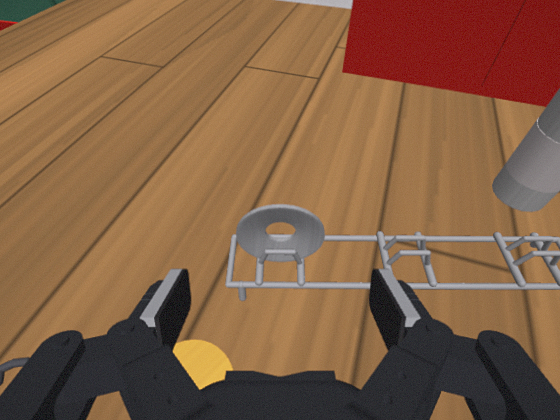

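arm_command(steps=[-0.5,1.7,-1.6,0,-0.4,0,-1.4,4.2,-3.3,0,-0.4,0,-2.02,6.02,-4.9,0,-0.4,0,-2.02,6.02,-4.9,0,-0.4,0,-2.02,6.02,-4.9,0,-0.4,0])

```text
clock: 26.5
tcp_pos: [0.4566, 0.1663, 0.0849]
tool_rot: [3.14, -1.014, 1.901]
wrist_force: [0.0, -0.5, -0.6]
finger_gap: 1.001
```

arm_command(steps=[0,0,0,0,0,0,0,0,0,0,0,0,0,0,0,0,0,0,0,0,0,0,0,0,0,0,0,0,0,0], jaw=5.5, force=40)

```text
clock: 27.0
tcp_pos: [0.4573, 0.1655, 0.0858]
tool_rot: [3.137, -1.013, 1.902]
wrist_force: [-1.0, -6.3, 7.8]
finger_gap: 0.716
```

arm_command(steps=[0,0,1,0,0,0,0,0,2.5,0,0,0,0,0,5,0,0,0,0,0,8,0,0,0,0,0,12,0,0,0,0,0,12,0,0,0,0,0,12,0,0,0])

```text
clock: 27.7
tcp_pos: [0.4574, 0.1654, 0.2073]
tool_rot: [3.133, -1.012, 1.906]
wrist_force: [-0.6, 0.2, -1.8]
finger_gap: 0.717
```

Run:
```python
from h import *
logs()
p,d,ci=grab('wrist','w36.png')
x=inhand2([.31,-.95,.05],1,'o36.png')
ang=np.degrees(x[0]); R,e=Rp2(ang,x[1]); H=np.array([.5543,-.2585,0]); rel(R,H+.065*e+[0,0,.165]-R@np.array([x[2],.0008,x[3]]))
```

```text
t 27.7 q [-0.214  0.223  1.812  0.827  1.723 -0.687] tcp [0.4574 0.1654 0.2073] rpy [ 3.133 -1.012  1.906] F [-0.6  0.2 -1.8] gap 0.717 v 0.036
inhand2 6392 ang 28.7 ny -0.0076 c mm [ 3.76  0.   62.86] world [0.4394 0.2178 0.1762] n [ 0.314 -0.948  0.057]
shift cm [  6.73 -33.7    1.57] rotvec [-82.27 -27.4    0.13] |rv| 86.7 dist 0.344
```

View pics/o36.png

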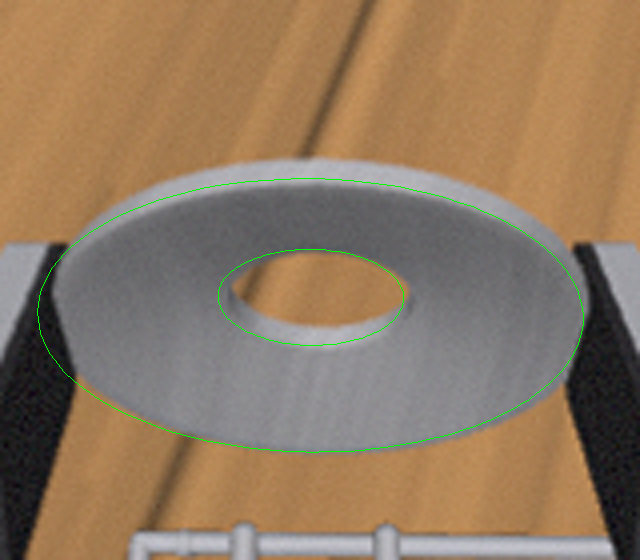

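arm_command(steps=[6.7,-33.7,3,-82.3,-27.4,0,6.7,-33.7,3,-82.3,-27.4,0,6.7,-33.7,3,-82.3,-27.4,0,6.7,-33.7,3,-82.3,-27.4,0,6.7,-33.7,3,-82.3,-27.4,0,6.7,-33.7,3,-82.3,-27.4,0,6.7,-33.7,3,-82.3,-27.4,0,6.7,-33.7,2,-82.3,-27.4,0])

```text
clock: 28.55
tcp_pos: [0.5252, -0.1761, 0.2272]
tool_rot: [-3.137, 0.194, 1.895]
wrist_force: [0.0, 0.5, -2.8]
finger_gap: 0.714
```

Run:
```python
from h import *
logs(); R,e=Rp2(28.7,-.0076); H=np.array([.5543,-.2585,0]); rel(R,H+.065*e+[0,0,.165]-R@np.array([.0038,.0008,.0629]))
```

```text
t 28.55 q [-0.395  0.093  1.668 -0.156  1.258 -0.68 ] tcp [ 0.5252 -0.1761  0.2272] rpy [-3.137  0.194  1.895] F [ 0.   0.5 -2.8] gap 0.714 v 1.29
shift cm [-0.07  0.46 -0.52] rotvec [-16.7   -5.42   0.27] |rv| 17.6 dist 0.007
```

arm_command(steps=[-0.1,0.5,-0.5,-16.7,-5.4,0.3,-0.1,0.5,-0.5,-16.7,-5.4,0.3,-0.1,0.5,-0.5,-16.7,-5.4,0.3,-0.1,0.5,-0.5,-16.7,-5.4,0.3,-0.1,0.5,-0.5,-16.7,-5.4,0.3])

```text
clock: 29.05
tcp_pos: [0.5243, -0.1714, 0.2222]
tool_rot: [-3.132, 0.497, 1.901]
wrist_force: [-0.0, -0.1, -1.3]
finger_gap: 0.715
```

Run:
```python
from h import *
logs(); p,d,ci=grab('wrist'); x=inhand2([0,0,1],1); H=arbor(.5543,-.2585,.078,.086)
R0,p0=cur(); W=p0+R0@np.array([x[2],.0008,x[3]]); n=R0@np.array([-np.sin(x[0]),x[1],-np.cos(x[0])])
overlay(p,ci,[(W+.004*n,n,.032,(0,255,0)),(W-.001*n,n,.01125,(0,255,0)),(H+[0,0,.09],[0,0,1],.0065,(255,0,0)),(H+[0,0,.084],[0,0,1],.01,(255,0,0)),(H+[0,0,.069],[0,0,1],.032,(255,0,0))],'o37.png',(190,130,370,340),3.3)
print('W',W.round(4),'shift',((H-W)*100).round(2))
```

```text
t 29.05 q [-0.275  0.043  1.787 -0.47   1.07  -0.425] tcp [ 0.5243 -0.1714  0.2222] rpy [-3.132  0.497  1.901] F [-0.  -0.1 -1.3] gap 0.715 v 0.012
inhand2 6385 ang 28.78 ny -0.0106 c mm [ 2.45  0.   62.86] world [ 0.5329 -0.1983  0.1659] n [-0.001 -0.005  1.   ]
arbor 0.5544 -0.2588 218
W [ 0.5336 -0.198   0.1659] shift [  2.08  -6.08 -16.59]
```

View pics/o37.png

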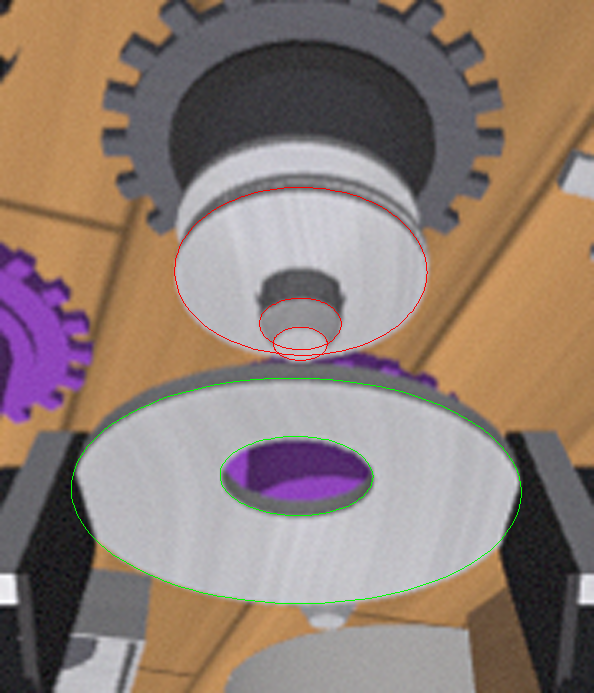

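arm_command(steps=[2.1,-6.1,-1,0,0,0,2.1,-6.1,-3,0,0,0,2.1,-6.1,-5.5,0,0,0,2.1,-6.1,-6.7,0,0,0,2.1,-6.1,-6.7,0,0,0,2.1,-6.1,-6.7,0,0,0])

```text
clock: 29.7
tcp_pos: [0.5457, -0.2328, 0.1562]
tool_rot: [-3.133, 0.498, 1.901]
wrist_force: [0.1, -0.1, -0.3]
finger_gap: 0.719
```

Run:
```python
from h import *
chkv('o38.png',np.array([.5544,-.2587,0]),1,.069,ycor=.0008)
```

```text
t 29.7 q [-0.377  0.173  1.788 -0.487  0.908 -0.454] tcp [ 0.5457 -0.2328  0.1562] rpy [-3.133  0.498  1.901] F [ 0.1 -0.1 -0.3] gap 0.719 v 0.016
inhand2 6396 ang 28.76 ny -0.013 c mm [ 2.3   0.   63.35] world [ 0.5546 -0.2597  0.0999] n [-0.005 -0.005  1.   ]
W [ 0.5553 -0.2594  0.0999]
```

View pics/o38.png

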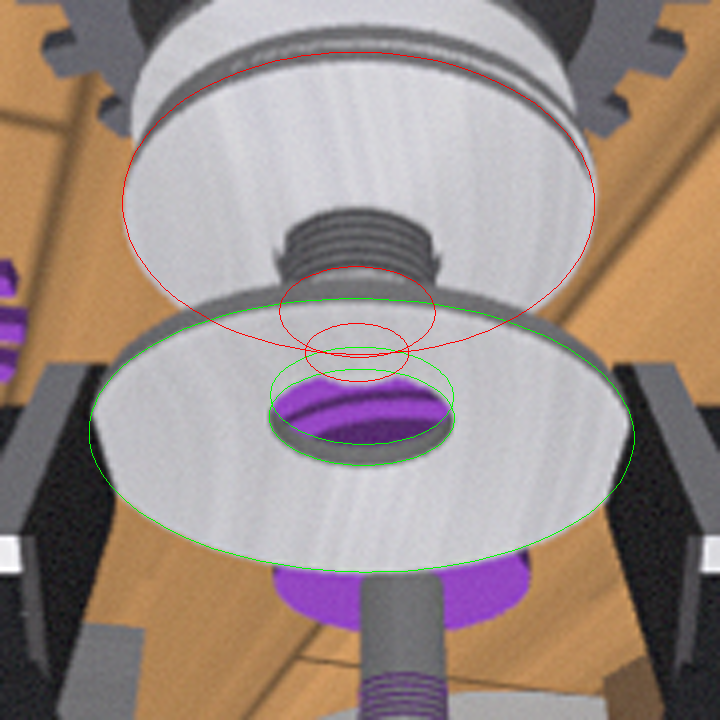

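arm_command(steps=[-0.09,0.07,0,0,0,0,-0.09,0.07,-0.5,0,0,0,-0.09,0.07,-0.9,0,0,0,-0.09,0.07,-1.2,0,0,0,-0.09,0.07,-1.5,0,0,0,-0.09,0.07,-1.5,0,0,0])

```text
clock: 30.35
tcp_pos: [0.5448, -0.232, 0.1411]
tool_rot: [-3.133, 0.498, 1.901]
wrist_force: [-0.2, -0.2, -1.2]
finger_gap: 0.717
```

Run:
```python
from h import *
chkv('o39.png',np.array([.5544,-.2587,0]),1,.069,ycor=.0008)
```

```text
t 30.35 q [-0.376  0.189  1.805 -0.499  0.88  -0.434] tcp [ 0.5448 -0.232   0.1411] rpy [-3.133  0.498  1.901] F [-0.2 -0.2 -1.2] gap 0.717 v 0.008
inhand2 6996 ang 27.93 ny -0.0134 c mm [ 0.86  0.   63.7 ] world [ 0.554  -0.2603  0.085 ] n [-0.009  0.009  1.   ]
W [ 0.5548 -0.2601  0.085 ]
```

View pics/o39.png

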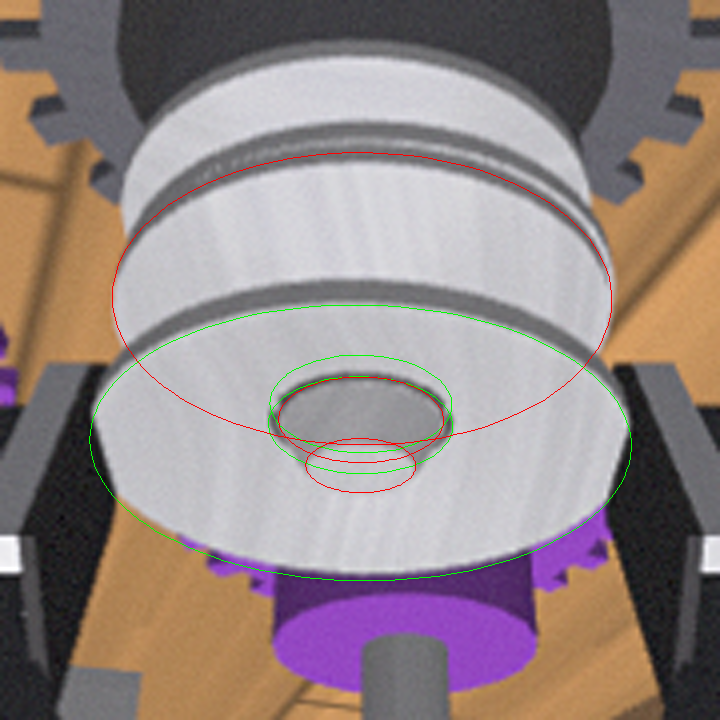

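arm_command(steps=[0,0,-0.25,0,0,0,0,0,-0.45,0,0,0,0,0,-0.58,0,0,0,0,0,-0.68,0,0,0,0,0,-0.68,0,0,0])

```text
clock: 30.9
tcp_pos: [0.5449, -0.2321, 0.1349]
tool_rot: [-3.133, 0.499, 1.901]
wrist_force: [-4.1, 2.5, 6.3]
finger_gap: 0.716
```

Run:
```python
from h import *
chkv('o40.png',np.array([.5544,-.2587,0]),1,.069,ycor=.0008)
```

```text
t 30.9 q [-0.376  0.196  1.81  -0.506  0.868 -0.425] tcp [ 0.5449 -0.2321  0.1349] rpy [-3.133  0.499  1.901] F [-4.1  2.5  6.3] gap 0.716 v 0.003
inhand2 7677 ang 27.51 ny -0.0103 c mm [ 1.14  0.   63.38] world [ 0.554  -0.26    0.0788] n [-0.009  0.017  1.   ]
W [ 0.5547 -0.2598  0.0788]
```

View pics/o40.png

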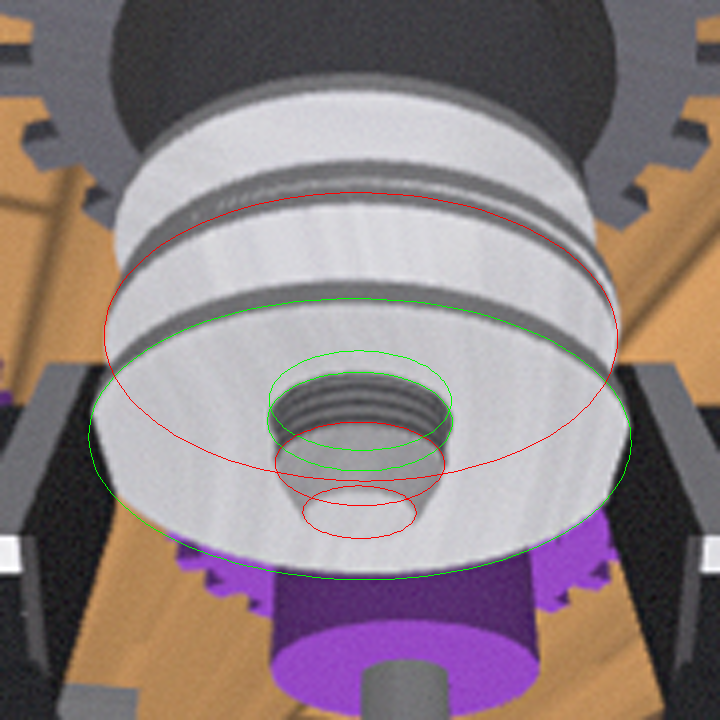

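arm_command(steps=[0,0,0,0,0,0,0,0,0,0,0,0,0,0,0,0,0,0], jaw=7.6)

```text
clock: 31.25
tcp_pos: [0.545, -0.2321, 0.1349]
tool_rot: [-3.133, 0.499, 1.901]
wrist_force: [-0.4, 0.2, 0.4]
finger_gap: 0.893
```

arm_command(steps=[-0.4,1.2,2.2,0,0,0,-0.8,2.4,4.5,0,0,0,-1.5,4.6,8.8,0,0,0,-2.5,8,9.5,0,0,0,-3,10,9.5,0,0,0], jaw=8.54)

```text
clock: 31.75
tcp_pos: [0.5148, -0.1307, 0.232]
tool_rot: [-3.137, 0.501, 1.899]
wrist_force: [0.3, 0.6, -0.9]
finger_gap: 0.999
```

Run:
```python
from h import *
logs(); p,d,ci=grab('wrist','w41.png')
H=np.array([.5544,-.2587,0])
from fit import fit
C=cloud(d,ci); w=np.hypot(C[...,0]-H[0],C[...,1]-H[1]); m=(d>0)&(w<.035)&(w>.0125)&(abs(C[...,2]-.078)<.008)
b=fit(C[m],H+[0,0,.078],np.array([0,0,1.])); print([(k[0]*1e6,k[1],k[2].round(4),k[3].round(3)) for k in b])
p2,_,_=grab('scene','scene3.png')
a=cv2.resize(p[60:300,140:420],None,fx=1.6,fy=1.6,interpolation=cv2.INTER_CUBIC); c=cv2.resize(p2[205:300,145:245],None,fx=3.5,fy=3.5,interpolation=cv2.INTER_CUBIC)
hh=max(a.shape[0],c.shape[0]); f=lambda q:cv2.copyMakeBorder(q,0,hh-q.shape[0],0,0,cv2.BORDER_CONSTANT)
cv2.imwrite('pics/fin.png',np.hstack([f(a),f(c)])[:,:800,::-1])
```

```text
t 31.75 q [-0.197  0.006  1.804 -0.483  1.118 -0.356] tcp [ 0.5148 -0.1307  0.232 ] rpy [-3.137  0.501  1.899] F [ 0.3  0.6 -0.9] gap 0.999 v 0.376
[(np.float64(4721.1840575482365), 1, array([ 0.5543, -0.2586,  0.0784]), array([-0.006,  0.021,  1.   ])), (np.float64(6376.908027263123), -1, array([ 0.5542, -0.2577,  0.0791]), array([-0.025,  0.086,  0.996]))]
```

View pics/fin.png

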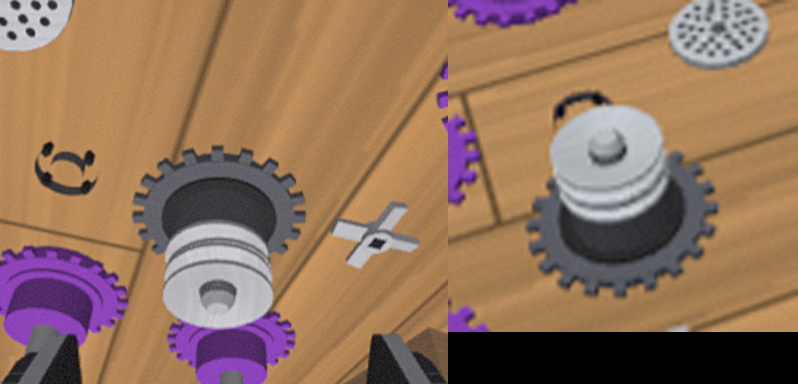

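View pics/scene3.png

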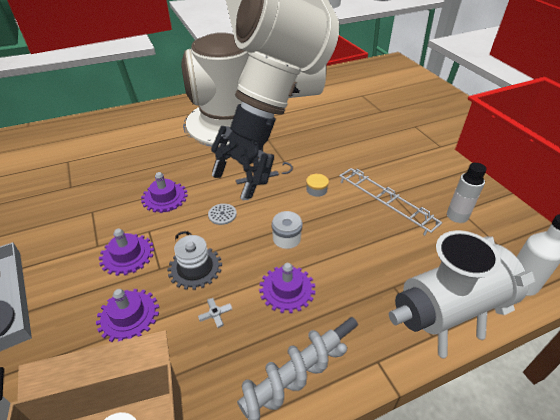

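The picture shows the finished stack on the dark hub, at scene (190,245). The rack is empty and the can, tin, spare spring, plate, knife and nut look unmoved. I'll let the arm settle, then hand in.

arm_command(steps=[0,0,1,0,0,0,0,0,1,0,0,0,0,0,1,0,0,0,0,0,1,0,0,0])

```text
clock: 32.25
tcp_pos: [0.5147, -0.1307, 0.2403]
tool_rot: [-3.134, 0.499, 1.901]
wrist_force: [-0.8, -0.1, 0.2]
finger_gap: 0.997
```

Run:
```python
from h import *
logs(); print(ctrl.hand_in())
```

```text
t 32.25 q [-0.197 -0.     1.792 -0.478  1.135 -0.368] tcp [ 0.5147 -0.1307  0.2403] rpy [-3.134  0.499  1.901] F [-0.8 -0.1  0.2] gap 0.997 v 0.005
the job is handed in; nothing more can be done
None
```

All three springs from the rack are on the dark clutch's arbor, and the job was handed in at 32.3 s of the 72 s allowed. From the bottom the stack reads down (the first spring), up, down, up. Each spring was lowered until it touched, at about 6 to 7 N, before I let go.

**Failed attempt:** On the first try with the third spring, the gripper pads caught the rim of the second spring and tipped it, reaching 35 N upward and about 42 N in all at the wrist. I backed off and the second spring fell flat again. I then set the third spring down on an empty purple hub, gripped it again with the tool upright at the pad tips, and placed it without trouble. The purple hub showed no movement.

**Last checks, by the wrist camera:**

| Spring | Expected centre height | Measured height |
|---|---|---|
| Second | 62 mm | 62.9 mm |
| Third | 70 mm | 70.8 mm |
| Fourth (top) | 78 mm | 78.4 mm |

- **Second spring:** this reading is from before the catch. Afterwards I checked it only in the pictures and by the heights of the springs above.
- **Top spring:** it is hollow up and lies flat within about 1°.
- **Everything else:** the can, tin, spare spring on the pot, plate, knife and ring nut look unmoved in the last scene picture. I did not measure their positions again.
- **Camera readings:** they sit about 1 mm high and 1 mm off sideways, so I lined up each placing by what the camera saw relative to the arbor.

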